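Cure the mended test bars under the lamp

ROBOT

A 6-joint arm with a two-finger parallel gripper is mounted at the origin on a cart in front of the work surface, level with it; the furniture and walls round the work are solid. World frame = base frame: x ahead of the robot, y to its left, z up, the work surface at z = 0. Lengths are in mm, angles in rad, forces in N, time in s.
With the tool pointing down it reaches from about 325 to 775 mm from the base axis. Payload 5.5 kg.
Tool frame: the origin (TCP) lies between the finger pads; the fingertips stand ahead of it and the grasp point (between the pads) lies 11 mm behind it (ctrl.tcp_to_tips is the z of the fingertips in the tool frame, in mm); z points along the fingers, y is the line along which they close (so a half turn about z gives the same grasp; the last joint's range is limited). The gripper opens to 88 mm and grips with 3 to 60 N. Pads are 20 mm wide; open, the fingers measure 115 mm over their backs; the gripper's body (75 mm by 178 mm) begins 61 mm behind the grasp point.
Start: joints at [-1.218, 0.091, 1.231, -0, 1.82, -0.057], TCP at [239.057, -550.335, 194.231] pointing down, gripper open.
Joint ranges: [-2.87, 2.87], [-0.86, 2.18], [0.17, 2.46], [-1.51, 4.65], [0.06, 2.69], [-2.65, 2.65]. Speed limits (rad/s): [2.57, 2.57, 3.01, 3.14, 3.14, 3.14].

INTERFACE

Orientations are given as a unit quaternion [w, x, y, z].
In Python, from station import ctrl gives the robot as it stands.
- The arm moves only by the tool jog_arm, never from a script. Its argument "series" is a list of rows, each a list of 3 entries, a list of its own where there are three numbers: the shift along the world's x, y, z each as a share of 500 mm, from -1 to 1, then the turn, a rotation vector about the world's x, y, z each as a share of pi/4 rad, from -1 to 1, then the opening, from -1 (shut) to 1 (fully open). A call has 1 to 5 rows; each row shifts and turns the commanded pose from where the row before left it; what a row does not reach is not made up. A row lasts 1/10 s, in which the tool goes at most 50 mm and 8.59 degrees, less where a joint would pass 70% of its speed; a pose out of reach is approached as far as the arm can. A call with a number of a shift or a turn outside -1 to 1 is refused whole. A call with a gripper value outside its range is refused whole. The fingers move at their own pace and stop on an object; "grip_force" is the grip in N (left out, the last holds). Time passes only in rows, so rows that do not move let the fingers close. It gives the time, the measured TCP pose, the force, the opening and the grip force at its end, in the units of the state.
- ctrl.get_state(): the state, without advancing time (a new reading comes with each control period).
- ctrl.grab_frame(name): name is "side" or "top" or "wrist"; returns a dict with "image" (400x640x3 uint8, red, green, blue), "z_map" (400x640 float32, mm along the optical axis (not along the pixel's ray), 0 where there is no reading), "fx", "fy", "cx", "cy" (pixels), "position" and "attitude" of the camera in the world; the wrist camera has in their place "hand_eye" (4x4, takes a point from camera to tool coordinates, whose origin is the TCP and whose axes are the flange's). Camera axes: x right, y down, z forward; pixel columns grow to the right and rows downward; lengths in mm; the calibration is good to about 2 mm. A picture is of the moment at which its call begins: read the wrist's pose just before it.
- ctrl.hand_in(): hands the job in; it is judged then, once.
Trained networks look in a picture, given as the dict that the camera call returned (one of the last four; its "shot" number tells which), for a name from the list of things; names that differ only in an ending like _2 or _b are one class to them, and where a whole thing is asked for, a point or a joint stands for the part that bears it (a point fixed in the world has none). Each returns a list of dicts, best first, with "conf" (0 to 1); they miss things now and then, are a little off and sometimes report something else, mostly with a low value. They report only what shows in the picture. A call takes as long as a camera call.
- ctrl.outline_of(label, picture): "region" (400x640 bool, what is visible of it).
- ctrl.pinpoint(label, picture): "point" ([x, y, z] in mm, in world coordinates, good to about 4 mm: a listed point, or the origin of a listed thing).
The state is a dict: "t": time; "qpos": joint angles; "dq": joint speeds; "effort": joint torques, N m; "tcp_pos": TCP position; "tool_rot": TCP orientation; "force": force on the tool from outside, world axes, zero at the start; "moment": the same for the moment, N m; "width": finger opening in mm; "finger_force": force on a finger pad.
Only numpy, scipy, OpenCV 4.12 (cv2) and the standard library are available. Lean on these libraries where they do the work, as an engineer would, in place of code of your own. Each camera call takes 0.05 s, during which the arm holds its last target. There are 200 camera calls.

TASK

Draw the curing station's sled all the way out from under the lamp hood by its post, take every mended clay bar out of the pocket tray and lay it in the sled's dish, and slide the loaded sled fully home under the hood again. Then start the timer: pull the dial up out of its lock, turn it clockwise to the mark with two studs and push it fully back down. Leave the other things on the table where they are.

Things in the scene. Friction and masses are not known exactly. Their poses are not given: they have to be found in the camera images.
- bar0_mid (a point): centre of a mended test bar: a terracotta-coloured clay block 30 (its x) x 14 (its y) x 22 (its z) mm, about 20 g, with a white seam round it; all bars are alike; it starts upright in a pocket of the tray, long side along the tray's x, standing 14 mm out of the pocket (its top is 28 mm above the table); None if this bar is not there this time
- bar1_mid (a point): centre of a mended test bar: a terracotta-coloured clay block 30 (its x) x 14 (its y) x 22 (its z) mm, about 20 g, with a white seam round it; all bars are alike; it starts upright in a pocket of the tray, long side along the tray's x, standing 14 mm out of the pocket (its top is 28 mm above the table); None if this bar is not there this time
- bar2_mid (a point): centre of a mended test bar: a terracotta-coloured clay block 30 (its x) x 14 (its y) x 22 (its z) mm, about 20 g, with a white seam round it; all bars are alike; it starts upright in a pocket of the tray, long side along the tray's x, standing 14 mm out of the pocket (its top is 28 mm above the table); None if this bar is not there this time
- bar3_mid (a point): centre of a mended test bar: a terracotta-coloured clay block 30 (its x) x 14 (its y) x 22 (its z) mm, about 20 g, with a white seam round it; all bars are alike; it starts upright in a pocket of the tray, long side along the tray's x, standing 14 mm out of the pocket (its top is 28 mm above the table); None if this bar is not there this time
- bar4_mid (a point): centre of a mended test bar: a terracotta-coloured clay block 30 (its x) x 14 (its y) x 22 (its z) mm, about 20 g, with a white seam round it; all bars are alike; it starts upright in a pocket of the tray, long side along the tray's x, standing 14 mm out of the pocket (its top is 28 mm above the table); None if this bar is not there this time
- bar5_mid (a point): centre of a mended test bar: a terracotta-coloured clay block 30 (its x) x 14 (its y) x 22 (its z) mm, about 20 g, with a white seam round it; all bars are alike; it starts upright in a pocket of the tray, long side along the tray's x, standing 14 mm out of the pocket (its top is 28 mm above the table); None if this bar is not there this time
- tray: fixed pocket tray of pale wood, 105 (x) x 170 (y) x 14 mm, origin at the centre of its underside; six pockets 33 x 17 mm, 8 mm deep (floor 6 mm above the table), at x = -24 and +24 mm, y = -58, 0 and +58 mm; some are empty
- station: fixed grey lamp curing station, origin on the table at the centre of its footprint, x pointing to its rear; the base plate with two guide rails lies along x, centred at y = +45 mm, from x = -105 to +125 mm, rails 18 mm high; over its rear stands a flat lamp hood on two legs (x = 27 to 125 mm, y = -34 to 124 mm, clear height under it 56 mm, its top 69 mm above the table); at the right, centred at x = -12, y = -77 mm, the timer housing, 88 x 84 x 45 mm, with the dial on top
- sled_dish (a point): centre of the inner floor of the sled's dish, 12 mm above the table: an aluminium dish, inside 82 (x) x 126 (y) mm, its walls 4 mm thick and rising 8 mm above this floor; point axes are those of the station; the dish stands empty under the hood at the start and clears it when the sled is fully out
- sled_post (a point): on the sled's upright steel post, 14 mm across, the way to move the sled; this point is 53 mm above the table, the post's top 66 mm; the post stands 70 mm in front of the dish's centre and with the sled home 27 mm in front of the hood's front edge, so grip it across the station's y
- sled (a joint): sled position in m along the station's +x: 0 fully out, 0.12 fully home under the hood; friction about 1.5 N, stays where it is left
- dial_grip (a point): on the timer dial's axis, 65 mm above the table when the dial is down, half-way up its black grip bar 46 (along this point's x) x 14 (across, its y) mm; the bar stands 24 mm above a round skirt of 54 mm diameter and ends 11 mm above this point; the point's x points along the bar to the white pointer line's end and turns with the dial
- dial_out (a joint): how far the dial is pulled up, m: 0 fully down (locked in its notch), 0.012 fully pulled out; the pin of its lock is 6 mm long, so it turns only when pulled out by more than 6 mm; friction about 2.5 N, it stays out where it is left
- dial (a joint): dial angle in rad, growing clockwise seen from above: 0 at the plain dash (off, where it starts), 0.698 at one stud, 1.396 at two studs, 2.094 at three studs; it can be pushed down only within about 0.07 rad of one of these; stays where it is left
- dropper: bystander: brown dropper bottle, 33 x 102 mm, origin at its underside
- jar: bystander: brown jar with a blue lid, 47 x 81 mm, origin at its underside
- pot: bystander: flat round pot, 81 x 34 mm, origin at its underside
- block: bystander: cork sanding block, 50 x 76 x 28 mm, origin at its underside
- sherd_b: bystander: grey potsherd, 41 x 39 x 11 mm, origin at its underside

How it is judged:
By the outcome, as a careful person would: the job done as asked, in the order asked, and still so for the second after the job is handed in, with the robot touching nothing.
Of bar0, bar1, bar2, bar3, bar4, bar5 only 3 to 5 are there at a start; the rules pass over those that are not, and their reading is None.
At some moment in a run one of bar0, bar1, bar2, bar3, bar4, bar5 may be knocked a few centimetres aside while the robot is not near it.
Once in a run the grip may slacken for a moment while it holds something.
It also fails if it takes over 210 s, if anything falls off the work surface, if the arm or the gripper's body presses on something with over 40 N, if the wrist force passes 120 N, or if a joint passes its speed limit or range.

## Working session

There is one attempt and no reset: what is moved stays moved. The work goes in short steps, Python scripts to look and compute and a tool call to move; the robot and the scene stay as the last step left them, time stands still between calls to the robot, and variables do not carry over. Pictures are saved under pics/ and viewed, at most 14 in all, crops included, and the job is handed in when it is done.

Besides the shell and the picture viewer there is one more tool, called after "Request:" by a JSON object that holds its "api" and its "payload". jog_arm: Moves the arm, as the interface text tells. Its arguments: {"type":"object","properties":{"series":{"type":"array","items":{"type":"array"}},"grip_force":{"type":"number"}},"required":["series"]}

```bash
mkdir -p pics; ls
cat > h.py <<'E'
from station import ctrl
import numpy as np, cv2
from scipy.spatial.transform import Rotation as R
def rot(q): return R.from_quat([q[1],q[2],q[3],q[0]]).as_matrix()
def shot(n):
    s=ctrl.get_state(); f=ctrl.grab_frame(n)
    if 'hand_eye' in f:
        T=np.eye(4);T[:3,:3]=rot(s['tool_rot']);T[:3,3]=s['tcp_pos'];f['T']=T@np.array(f['hand_eye'])
    else:
        T=np.eye(4);a=np.array(f['attitude']);T[:3,:3]=a if a.shape==(3,3) else rot(a);T[:3,3]=f['position'];f['T']=T
    return f
def cloud(f):
    z=f['z_map'];v,u=np.mgrid[:400,:640]
    P=np.stack([(u-f['cx'])/f['fx']*z,(v-f['cy'])/f['fy']*z,z],-1)
    return P@f['T'][:3,:3].T+f['T'][:3,3]
def onplane(f,u,v,h):
    d=f['T'][:3,:3]@np.array([(u-f['cx'])/f['fx'],(v-f['cy'])/f['fy'],1]);o=f['T'][:3,3]
    return o+d*(h-o[2])/d[2]
def save(f,n): cv2.imwrite('pics/'+n+'.png',f['image'][:,:,::-1])
def brief():
    s=ctrl.get_state();print('t',round(s['t'],2),'tcp',np.round(s['tcp_pos'],1),'q',np.round(s['tool_rot'],3),'w',round(float(np.ravel(s['width'])[0]),1),'F',np.round(s['force'],1),'ff',s['finger_force'],'j',np.round(s['qpos'],2))
E
python3 - <<'E'
from h import *
brief(); print(ctrl.tcp_to_tips)
for n in ('top','side'):
    f=shot(n);save(f,n+'0');print(n,f['T'].round(3).tolist(),f['fx'])
    for l in ['bar0_mid','tray','station','sled_dish','sled_post','dial_grip','dropper','jar','pot','block','sherd_b']:
        print(l,[(np.round(d['point'],0).tolist(),round(d['conf'],2)) for d in ctrl.pinpoint(l,f)][:7])
E
```

```text
pics
t 0.0 tcp [ 238.9 -550.   193.1] q [-0.001  0.979  0.203 -0.   ] w 87.8 F [ 1.2 -0.1 -0.5] ff 0.0 j [-1.22  0.09  1.23 -0.    1.82 -0.06]
8.0
top [[0.029, -0.987, 0.159, 302.677], [-0.999, -0.031, -0.011, -7.647], [0.015, -0.159, -0.987, 1521.063], [0.0, 0.0, 0.0, 1.0]] 515.2811650806393
bar0_mid []
tray [([609.0, -104.0, -1.0], 0.62)]
station [([516.0, 190.0, 0.0], 0.88), ([499.0, 119.0, 60.0], 0.31)]
sled_dish [([574.0, 242.0, 13.0], 0.89)]
sled_post [([500.0, 239.0, 52.0], 0.92)]
dial_grip [([498.0, 116.0, 60.0], 0.65), ([371.0, 37.0, 3.0], 0.63)]
dropper [([701.0, 102.0, -0.0], 0.6)]
jar [([711.0, -281.0, -0.0], 0.8)]
pot [([698.0, 198.0, -0.0], 0.87)]
block [([373.0, 37.0, 3.0], 0.63)]
sherd_b []
side [[1.0, -0.003, -0.009, 553.347], [0.007, -0.417, 0.909, -1118.518], [-0.007, -0.909, -0.417, 581.565], [0.0, 0.0, 0.0, 1.0]] 465.45943778807776
bar0_mid [([588.0, -166.0, 15.0], 0.41)]
tray [([606.0, -105.0, -3.0], 0.83)]
station [([514.0, 191.0, -4.0], 0.98)]
sled_dish [([568.0, 236.0, 13.0], 0.4)]
sled_post [([515.0, 196.0, -4.0], 0.2)]
dial_grip [([497.0, 115.0, 63.0], 0.66)]
dropper [([703.0, 101.0, -1.0], 0.61)]
jar [([707.0, -282.0, 6.0], 0.84)]
pot [([698.0, 195.0, -3.0], 0.74)]
block []
sherd_b [([611.0, -303.0, -2.0], 0.45)]
```

View pics/top0.png

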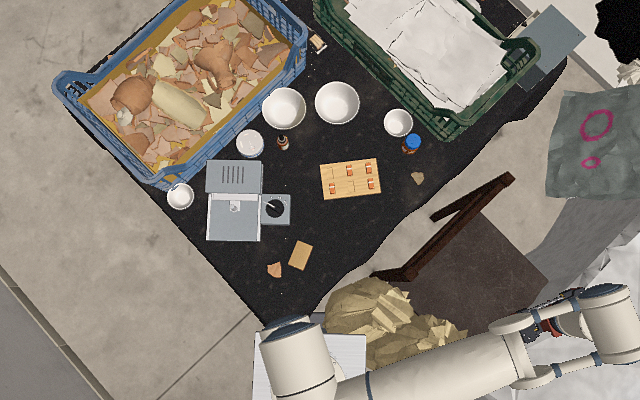

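View pics/side0.png

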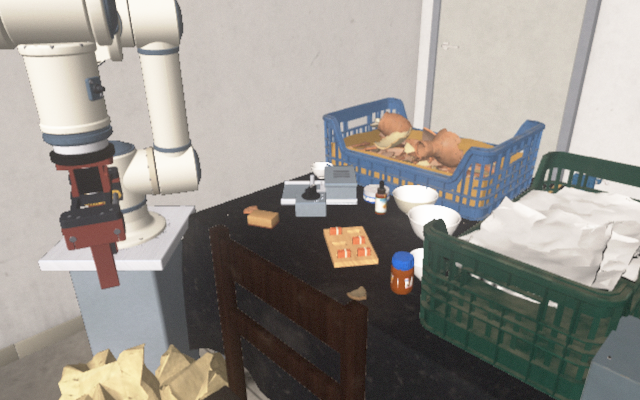

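The top view shows the tray at about (350,179) with five bars, the station at (235,200) with its dial at (275,208), the cork block at (300,255) and a chair between the start and the table. The side view agrees. Next I get the yaws, bar positions and obstacle heights.

Run:
```python
from h import *
f=shot('top');C=cloud(f)
def rect(m,h=None):
    r=cv2.minAreaRect(C[m][:,:2].astype(np.float32));return np.round(r[0],1),np.round(r[1],1),round(r[2],1)
X,Y,Z=C[...,0],C[...,1],C[...,2]
print('tray top',rect((abs(X-609)<90)&(abs(Y+104)<110)&(Z>7)&(Z<40)))
print('hood',rect((abs(X-590)<80)&(abs(Y-235)<100)&(Z>60)&(Z<76)))
print('plate+..',rect((abs(X-516)<150)&(abs(Y-190)<140)&(Z>35)&(Z<50)))
im=f['image'];hsv=cv2.cvtColor(im,cv2.COLOR_RGB2HSV)
# bars: redder than tray
m=((hsv[...,0]<11)&(hsv[...,1]>110)&(abs(X-609)<70)&(abs(Y+104)<95)).astype(np.uint8)
n,l,s,c=cv2.connectedComponentsWithStats(m)
for i in range(1,n):
    if s[i,4]>3: print('bar',c[i].round(1),s[i,4],onplane(f,*c[i],28).round(1))
g=(Z>100)
for x0 in range(100,800,100):
    print(x0,[int(np.nanmax(np.where((abs(X-x0)<50)&(abs(Y-y0)<50),Z,0))) for y0 in range(-700,400,100)])
```

```text
tray top (array([ 597.3, -101.5]), array([204.4, 153.5]), 85.4)
hood (array([604. , 245.3]), array([177.2, 129.1]), 89.7)
plate+.. (array([561.8, 194.9]), array([312.5, 154.8]), 42.8)
bar [368.5 172.2] 4 [ 620.3 -157.7   28. ]
bar [370.2 187.8] 5 [ 573.7 -163.4   28. ]
bar [331.2 192.8] 5 [555.2 -48.8  28. ]
100 [0, 0, 555, 576, 580, 582, 580, 591, 578, 7, 0]
200 [0, 620, 616, 577, 578, 575, 5, 590, 587, 6, 0]
300 [0, 614, 620, 560, 146, 144, 7, 1521, 34, 7, 6]
400 [0, 0, 0, 130, 130, 9, 8, 34, 34, 25, 22]
500 [116, 0, 130, 130, 8, 9, 20, 18, 80, 74, 76]
600 [126, 0, 144, 8, 16, 33, 38, 32, 9, 77, 112]
700 [120, 0, 7, 212, 199, 55, 17, 8, 100, 112, 140]
```

Request:
{"api": "jog_arm", "payload": {"series": [[[0,0,0.1],[0,0,0],1],[[0,0,0.1],[0,0,0],1],[[0,0,0.1],[0,0,0],1]], "grip_force": 20}}

```text
t: 1.55
tcp_pos: [238.8, -549.8, 345.6]
tool_rot: [-0.0, 0.979, 0.203, -0.0]
force: [-0.9, -0.0, 0.4]
width: 88.0
finger_force: 0.0
```

Request:
{"api": "jog_arm", "payload": {"series": [[[0.06,0.076,0],[0,0,-0.104],1],[[0.06,0.076,0],[0,0,-0.104],1],[[0.06,0.076,0],[0,0,-0.104],1],[[0.06,0.076,0],[0,0,-0.104],1],[[0.06,0.076,0],[0,0,-0.104],1]]}}

```text
t: 2.05
tcp_pos: [389.9, -358.7, 344.4]
tool_rot: [0.0, 1.0, -0.001, 0.0]
force: [0.3, -0.5, -0.7]
width: 87.7
finger_force: 0.0
```

Request:
{"api": "jog_arm", "payload": {"series": [[[0.06,0.076,0],[0,0,0],1],[[0.06,0.076,0],[0,0,0],1],[[0.06,0.076,0],[0,0,0],1],[[0.06,0.076,0],[0,0,0],1],[[0.06,0.076,0],[0,0,0],1]]}}

```text
t: 2.55
tcp_pos: [539.9, -168.5, 344.5]
tool_rot: [0.0, 1.0, 0.001, 0.0]
force: [-0.5, -0.8, -0.5]
width: 87.8
finger_force: 0.0
```

Run:
```python
from h import *
brief();f=shot('wrist');save(f,'w0');print(f['T'].round(2).tolist(),np.array(f['hand_eye']).round(2).tolist())
for l in ['bar0_mid','tray','station','dial_grip']:
    print(l,[(np.round(d['point'],1).tolist(),round(d['conf'],2)) for d in ctrl.pinpoint(l,f)][:7])
```

```text
t 2.55 tcp [ 539.9 -168.5  344.5] q [0.    1.    0.001 0.   ] w 87.8 F [-0.5 -0.8 -0.5] ff 0.0 j [-0.36  0.09  0.96 -0.    2.09  1.21]
[[0.0, -0.96, -0.29, 621.09], [-1.0, -0.0, -0.0, -166.89], [0.0, 0.29, -0.96, 535.5], [0.0, 0.0, 0.0, 1.0]] [[0.0, -0.96, -0.29, 81.24], [1.0, 0.0, 0.0, -1.46], [-0.0, -0.29, 0.96, -190.99], [0.0, 0.0, 0.0, 1.0]]
bar0_mid [([589.6, -167.8, 19.3], 0.76)]
tray [([602.8, -102.0, 0.1], 0.97)]
station [([514.6, 194.2, 3.0], 0.57)]
dial_grip [([498.1, 111.2, 66.2], 0.97), ([711.1, -277.9, 5.1], 0.55)]
```

View pics/w0.png

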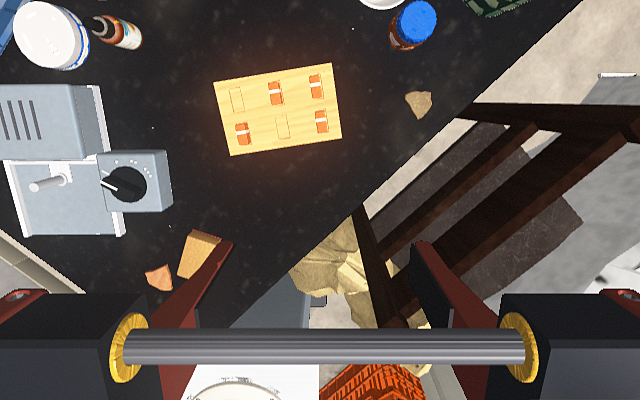

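The wrist view shows four bars at about (242,133), (276,93), (316,86) and (321,121), with empty pockets at (236,99) and (282,127). The post is at (62,178) and the dial at (128,184), with its pointer to the upper left. I'll measure the tray, then move over the station.

```bash
cat >> h.py <<'E'
def rect(P): 
    r=cv2.minAreaRect(P[:,:2].astype(np.float32));return np.round(r[0],1),np.round(r[1],1),round(r[2],1)
def bars(f,c=(605,-103),w=110,zmin=8):
    C=cloud(f);hsv=cv2.cvtColor(f['image'],cv2.COLOR_RGB2HSV)
    m=((hsv[...,0]<12)&(hsv[...,1]>150)&(hsv[...,2]>90)&(abs(C[...,0]-c[0])<w)&(abs(C[...,1]-c[1])<w)&(C[...,2]>zmin)&(C[...,2]<60)).astype(np.uint8)
    m=cv2.morphologyEx(m,cv2.MORPH_CLOSE,np.ones((7,7)))
    n,l,s,_=cv2.connectedComponentsWithStats(m)
    for i in range(1,n):
        if s[i,4]>25:
            P=C[(l==i)];zt=np.percentile(P[:,2],90);P=P[P[:,2]>zt-4]
            print('bar px',_[i].round(0),s[i,4],'top',round(zt,1),rect(P))
E
python3 - <<'E'
from h import *
f=shot('wrist');C=cloud(f)
m=(abs(C[...,0]-605)<110)&(abs(C[...,1]+103)<110)&(C[...,2]>9)&(C[...,2]<18)
print('tray',rect(C[m]),np.median(C[m][:,2]));bars(f)
o=[d['region'] for d in ctrl.outline_of('tray',f)][:1]
if o: 
    c=cv2.findContours(o[0].astype(np.uint8),0,2)[0];c=max(c,key=cv2.contourArea)[:,0]
    print('outline tray',rect(np.array([onplane(f,u,v,14) for u,v in c])))
E
```

```text
tray (array([ 605.9, -101.7]), array([105. , 170.7]), 9.0) 14.357256882596687
bar px [275.  89.] 48 top 28.6 (array([629.4, -98.7]), array([29. , 13.7]), 10.4)
bar px [243. 129.] 76 top 28.6 (array([ 589.5, -107.8]), array([ 27.7, 133.8]), 15.0)
outline tray (array([ 606. , -102.2]), array([105.9, 170.7]), 8.7)
```

Request:
{"api": "jog_arm", "payload": {"series": [[[-0.02,0.09,0],[0,0,0],1],[[-0.02,0.09,0],[0,0,0],1],[[-0.02,0.09,0],[0,0,0],1],[[-0.02,0.09,-0.02],[0,0,0],1],[[-0.02,0.09,-0.02],[0,0,0],1]]}}

```text
t: 3.4
tcp_pos: [488.3, 54.6, 324.8]
tool_rot: [0.0, 1.0, -0.001, 0.001]
force: [0.3, -0.1, 0.3]
width: 87.6
finger_force: 0.0
```

Request:
{"api": "jog_arm", "payload": {"series": [[[-0.02,0.09,-0.02],[0,0,0],1],[[-0.02,0.09,-0.02],[0,0,0],1],[[-0.02,0.09,-0.02],[0,0,0],1],[[0,0,0],[0,0,0],1]]}}

```text
t: 3.8
tcp_pos: [457.4, 192.5, 292.8]
tool_rot: [-0.0, 1.0, 0.003, -0.001]
force: [0.6, -0.7, -0.2]
width: 87.9
finger_force: 0.0
```

Run:
```python
from h import *
brief();f=shot('wrist');save(f,'w1');C=cloud(f);X,Y,Z=[C[...,i] for i in range(3)]
for l in ['station','sled_dish','sled_post','dial_grip']:
    print(l,[(np.round(d['point'],1).tolist(),round(d['conf'],2)) for d in ctrl.pinpoint(l,f)][:3])
print('hood',rect(C[(abs(X-600)<80)&(abs(Y-240)<110)&(Z>62)&(Z<76)]))
print('timer',rect(C[(abs(X-500)<80)&(abs(Y-112)<60)&(Z>40)&(Z<49)]))
P=C[(abs(X-500)<30)&(abs(Y-239)<30)&(Z>45)&(Z<75)];print('post',rect(P),P.mean(0),P[:,2].max())
P=C[(abs(X-498)<40)&(abs(Y-112)<40)&(Z>68)&(Z<85)];print('dialbar',rect(P),np.percentile(P[:,2],[5,50,95]) if len(P) else 0)
```

```text
t 3.8 tcp [457.4 192.5 292.8] q [-0.     1.     0.003 -0.001] w 87.9 F [ 0.6 -0.7 -0.2] ff 0.0 j [ 0.33 -0.14  1.28  0.    2.    1.89]
station [([512.8, 194.9, 2.8], 0.89)]
sled_dish [([368.8, 37.2, -1.1], 0.18)]
sled_post [([504.1, 231.5, 52.2], 0.62)]
dial_grip [([500.4, 111.6, 70.0], 0.72), ([590.2, -166.5, 18.1], 0.42)]
hood (array([590.6, 254.3]), array([ 96.8, 190.8]), 0.4)
timer (array([504.6, 115.2]), array([86.7, 84.4]), 0.4)
post (array([504.1, 237. ]), array([13.2, 12.7]), 48.6) [504.39437691 236.48023997  64.57834038] 68.21105056703249
dialbar (array([504.2, 115.5]), array([45.9, 14. ]), 61.3) [73.92598227 76.16671891 77.70407976]
```

View pics/w1.png

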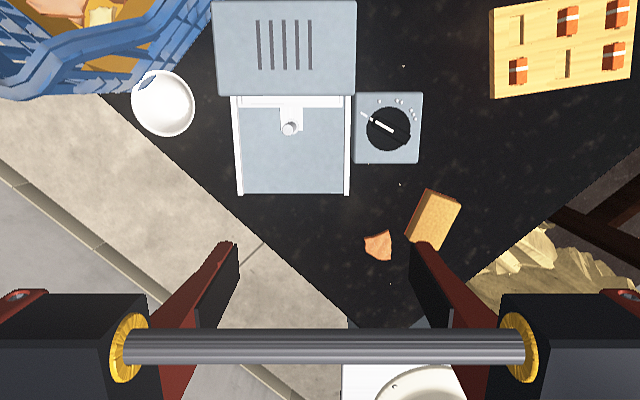

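The station sits square (yaw about 0) with its origin near (516.6, 192). The post is at (504.3, 237), the dial bar at (504.5, 115.5) with its pointer up and to the left in the image, and the tray at (606,-102) yawed +9°. I'll grip the post.

Request:
{"api": "jog_arm", "payload": {"series": [[[0.031,0.03,-0.08],[0,0,0],1],[[0.031,0.03,-0.08],[0,0,0],1],[[0.031,0.03,-0.08],[0,0,0],1],[[0,0,-0.086],[0,0,0],1],[[0,0,-0.086],[0,0,0],1]]}}

```text
t: 4.55
tcp_pos: [506.8, 233.1, 86.9]
tool_rot: [-0.0, 1.0, -0.001, 0.0]
force: [0.5, 0.6, 0.5]
width: 88.0
finger_force: 0.0
```

Request:
{"api": "jog_arm", "payload": {"series": [[[0,0,-0.086],[0,0,0],1],[[0,0,0],[0,0,0],-1],[[0,0,0],[0,0,0],-1],[[0,0,0],[0,0,0],-1],[[0,0,0],[0,0,0],-1]], "grip_force": 25}}

```text
t: 5.05
tcp_pos: [507.6, 235.0, 48.9]
tool_rot: [-0.001, 1.0, 0.0, 0.003]
force: [0.7, 0.7, 0.9]
width: 59.1
finger_force: 0.0
```

Request:
{"api": "jog_arm", "payload": {"series": [[[0,0,0],[0,0,0],-1],[[0,0,0],[0,0,0],-1],[[0,0,0],[0,0,0],-1]]}}

```text
t: 5.35
tcp_pos: [505.8, 234.9, 45.8]
tool_rot: [-0.0, 1.0, 0.001, 0.0]
force: [-0.2, -0.6, 0.3]
width: 35.4
finger_force: 0.0
```

Request:
{"api": "jog_arm", "payload": {"series": [[[0,0,0],[0,0,0],-1],[[0,0,0],[0,0,0],-1],[[0,0,0],[0,0,0],-1],[[0,0,0],[0,0,0],-1],[[0,0,0],[0,0,0],-1]]}}

```text
t: 5.85
tcp_pos: [505.5, 234.6, 45.2]
tool_rot: [0.0, 1.0, 0.001, -0.0]
force: [0.0, -0.4, 0.3]
width: 0.4
finger_force: 0.0
```

Request:
{"api": "jog_arm", "payload": {"series": [[[-0.03,0,0],[0,0,0],-1],[[-0.03,0,0],[0,0,0],-1]]}}

```text
t: 6.05
tcp_pos: [475.3, 234.5, 45.1]
tool_rot: [0.0, 1.0, 0.0, -0.0]
force: [0.7, 0.5, 0.1]
width: 0.6
finger_force: 0.0
```

The fingers shut to 0.4 mm, so they missed the post. I'll look before doing anything else.

Run:
```python
from h import *
brief();f=shot('wrist');save(f,'w2');C=cloud(f);X,Y,Z=[C[...,i] for i in range(3)]
for n in ('wrist','top','side'):
    f=shot(n)
    print(n,[(np.round(d['point'],1).tolist(),round(d['conf'],2)) for d in ctrl.pinpoint('sled_post',f)][:3])
    if n=='side': cv2.imwrite('pics/s2.png',cv2.resize(f['image'][140:240,240:400,::-1],None,fx=4,fy=4))
```

```text
t 6.05 tcp [475.3 234.5  45.1] q [ 0.  1.  0. -0.] w 0.6 F [0.7 0.5 0.1] ff 0.0 j [ 0.39 -0.07  1.66 -0.    1.55  1.96]
wrist [([501.2, 234.9, 58.3], 0.67)]
top [([501.7, 237.4, 52.8], 0.53)]
side [([504.2, 236.4, 55.7], 0.42), ([566.5, -50.2, 16.7], 0.24)]
```

View pics/w2.png

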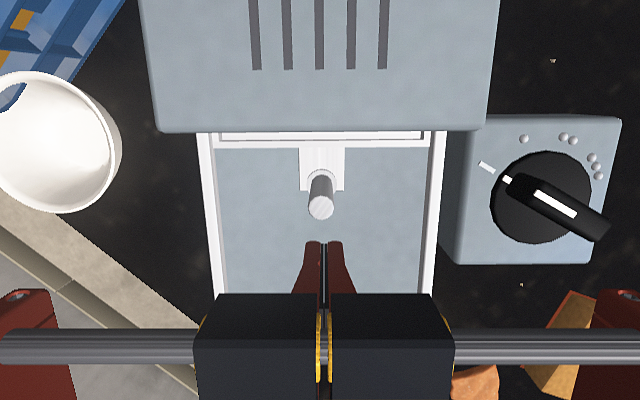

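View pics/s2.png

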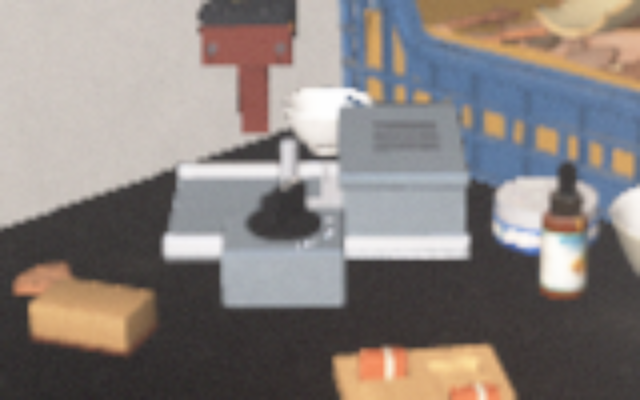

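The post still stands at (321,205) in the wrist view. In the side crop the closed fingertip, at (255,130), looks higher than the post top at (288,140). I'll check the real fingertip height.

Run:
```python
from h import *
f=shot('side');T=f['T']
for p in [(475,234.5,37),(475,234.5,70),(504,237,66),(504,237,15)]:
    c=T[:3,:3].T@(np.array(p)-T[:3,3]);print(p,f['fx']*c[0]/c[2]+f['cx'],f['fy']*c[1]/c[2]+f['cy'])
C=cloud(f);P=C[150:174,296:312].reshape(-1,3);hsv=cv2.cvtColor(f['image'],cv2.COLOR_RGB2HSV)[150:174,296:312].reshape(-1,3)
k=(hsv[:,1]>120)&(P[:,1]<300)&(P[:,1]>200);print('finger side',P[k].min(0),P[k].max(0))
f=shot('wrist');C=cloud(f);im=f['image']
for v in (225,242,246,250,260,280): print(v,C[v,308:318:4].round(0).tolist())
print('post',C[200:214:6,318:324:4].round(0).tolist(), C[180,310:330:6].round(0).tolist())
```

```text
(475, 234.5, 37) 304.0802752554167 183.90070871107014
(475, 234.5, 70) 303.8074607167998 174.0208806996442
(504, 237, 66) 313.20080063156496 174.90327582083813
(504, 237, 15) 313.48318525897974 190.04313280645243
finger side [465.53946068 224.76762754  82.27925754] [479.10405393 233.1383194  131.91954538]
225 [[473.0, 247.0, 7.0], [473.0, 244.0, 9.0], [473.0, 241.0, 9.0]]
242 [[489.0, 244.0, 76.0], [489.0, 242.0, 76.0], [489.0, 240.0, 77.0]]
246 [[489.0, 243.0, 81.0], [489.0, 242.0, 81.0], [489.0, 240.0, 81.0]]
250 [[489.0, 243.0, 85.0], [489.0, 241.0, 86.0], [489.0, 239.0, 86.0]]
260 [[489.0, 243.0, 96.0], [489.0, 241.0, 97.0], [489.0, 239.0, 96.0]]
280 [[489.0, 242.0, 114.0], [489.0, 241.0, 114.0], [490.0, 239.0, 115.0]]
post [[[508.0, 239.0, 66.0], [508.0, 237.0, 66.0]], [[505.0, 239.0, 66.0], [505.0, 237.0, 67.0]], [[501.0, 239.0, 66.0], [502.0, 237.0, 66.0]]] [[507.0, 245.0, 15.0], [510.0, 241.0, 28.0], [510.0, 237.0, 31.0], [509.0, 233.0, 24.0]]
```

Both cameras put the fingertips at z≈76 with the TCP at 45. So the real tips are about 31 mm behind the reported TCP, and `tcp_to_tips` = 8 is about 39 mm off. From here I use the measured offset: tip z = TCP z + 31. I'll open, go back over the post and descend 40 mm further, checking forces.

Request:
{"api": "jog_arm", "payload": {"series": [[[0.03,0.002,0],[0,0,0],0.2],[[0.03,0.002,0],[0,0,0],0.2],[[0,0,0],[0,0,0],0.2],[[0,0,0],[0,0,0],0.2],[[0,0,0],[0,0,0],0.2]]}}

```text
t: 7.0
tcp_pos: [505.1, 236.6, 45.1]
tool_rot: [0.0, 1.0, 0.001, -0.0]
force: [-0.2, 0.8, -0.5]
width: 37.1
finger_force: 0.0
```

Request:
{"api": "jog_arm", "payload": {"series": [[[0,0,0],[0,0,0],0.2],[[0,0,-0.02],[0,0,0],0.2],[[0,0,-0.02],[0,0,0],0.2],[[0,0,0],[0,0,0],0.2],[[0,0,0],[0,0,0],0.2]]}}

```text
t: 7.5
tcp_pos: [505.0, 236.5, 24.4]
tool_rot: [0.0, 1.0, 0.001, -0.001]
force: [0.4, 0.2, 0.5]
width: 52.5
finger_force: 0.0
```

Run:
```python
from h import *
brief();print(ctrl.tcp_to_tips)
f=shot('wrist');C=cloud(f)
hsv=cv2.cvtColor(f['image'],cv2.COLOR_RGB2HSV)
k=(hsv[...,1]>120)&(hsv[...,0]<8)&(C[...,2]<100)&(abs(C[...,0]-500)<30)&(abs(C[...,1]-237)<60)
P=C[k];v,u=np.nonzero(k)
for s in (-1,1):
    q=(P[:,1]-236)*s>0
    if q.any(): print(s,P[q].min(0).round(1),P[q].max(0).round(1),u[q].min(),u[q].max(),v[q].min())
print(P[:,2].min() if len(P) else 0)
```

```text
t 7.5 tcp [505.  236.5  24.4] q [ 0.     1.     0.001 -0.001] w 52.5 F [0.4 0.2 0.5] ff 0.0 j [0.38 0.01 1.61 0.   1.52 1.95]
8.0
-1 [497.3 200.6  54.4] [519.1 211.4 100. ] 375 422 242
1 [514.5 265.5  55.7] [518.8 275.3 100. ] 224 267 242
54.36440968667151
```

Request:
{"api": "jog_arm", "payload": {"series": [[[0,0,-0.019],[0,0,0],0.2],[[0,0,-0.019],[0,0,0],-1],[[0,0,0],[0,0,0],-1],[[0,0,0],[0,0,0],-1],[[0,0,0],[0,0,0],-1]]}}

```text
t: 8.05
tcp_pos: [505.7, 236.7, 6.4]
tool_rot: [-0.0, 1.0, 0.001, 0.0]
force: [-0.2, -0.0, 0.1]
width: 24.4
finger_force: 0.0
```

Request:
{"api": "jog_arm", "payload": {"series": [[[0,0,0],[0,0,0],-1],[[0,0,0],[0,0,0],-1],[[0,0,0],[0,0,0],-1]]}}

```text
t: 8.35
tcp_pos: [505.9, 236.0, 6.7]
tool_rot: [0.0, 1.0, 0.001, 0.0]
force: [-0.7, -4.0, 2.4]
width: 13.3
finger_force: 25.0
```

The post is gripped: width 13.3 mm, 25 N. Now I pull the sled out.

Request:
{"api": "jog_arm", "payload": {"series": [[[-0.04,0,0],[0,0,0],-1],[[-0.05,0,0],[0,0,0],-1],[[-0.05,0,0],[0,0,0],-1],[[-0.05,0,0],[0,0,0],-1],[[0,0,0],[0,0,0],-1]]}}

```text
t: 8.85
tcp_pos: [408.7, 235.2, 6.6]
tool_rot: [0.001, 1.0, 0.001, -0.0]
force: [-1.8, -7.9, 1.6]
width: 13.3
finger_force: 25.0
```

Request:
{"api": "jog_arm", "payload": {"series": [[[-0.02,0,0],[0,0,0],-1],[[-0.008,0,0],[0,0,0],-1],[[-0.008,0,0],[0,0,0],-1],[[0,0,0],[0,0,0],-1]]}}

```text
t: 9.25
tcp_pos: [396.9, 235.1, 6.8]
tool_rot: [0.001, 1.0, -0.0, 0.005]
force: [16.8, -6.9, -7.2]
width: 13.1
finger_force: 25.0
```

The sled is at its stop, with 17 N of reaction. I'll release, lift clear and head for the tray, turning 9°.

Request:
{"api": "jog_arm", "payload": {"series": [[[0,0,0],[0,0,0],0],[[0,0,0],[0,0,0],0],[[0,0,0],[0,0,0],0],[[0,0,0.06],[0,0,0],0],[[0,0,0.1],[0,0,0],0]]}}

```text
t: 9.75
tcp_pos: [389.9, 235.8, 83.2]
tool_rot: [0.002, 1.0, 0.001, -0.004]
force: [1.2, 0.2, -0.0]
width: 43.7
finger_force: 0.0
```

Request:
{"api": "jog_arm", "payload": {"series": [[[0,0,0.1],[0,0,0],0],[[0,0,0.1],[0,0,0],0],[[0,0,0],[0,0,0],0]]}}

```text
t: 10.05
tcp_pos: [394.8, 238.3, 194.7]
tool_rot: [-0.003, 1.0, 0.001, 0.006]
force: [1.4, -0.6, 0.0]
width: 43.8
finger_force: 0.0
```

Run:
```python
from h import *
brief();f=shot('wrist');save(f,'w3')
for l in ['sled_dish','sled_post','dial_grip','bar0_mid']:
    print(l,[(np.round(d['point'],1).tolist(),round(d['conf'],2)) for d in ctrl.pinpoint(l,f)][:3])
```

```text
t 10.05 tcp [394.8 238.3 194.7] q [-0.003  1.     0.001  0.006] w 43.8 F [ 1.4 -0.6  0. ] ff 0.0 j [ 0.47 -0.3   1.59  0.    1.83  2.04]
sled_dish [([465.7, 233.2, 9.9], 0.66)]
sled_post [([394.9, 235.2, 54.7], 0.74), ([463.2, 232.0, 10.3], 0.35)]
dial_grip []
bar0_mid []
```

View pics/w3.png

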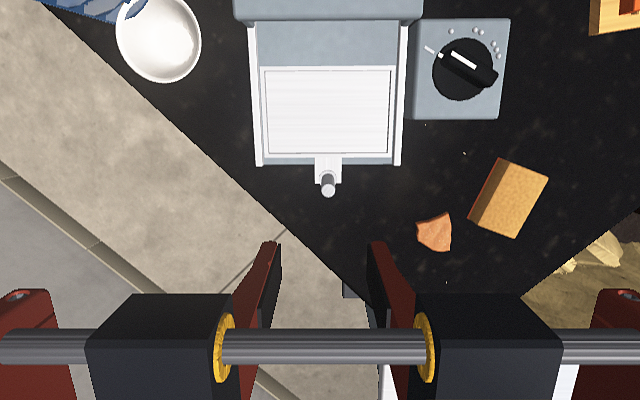

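The sled is fully out: the dish is centred at about (327,108) and clear of the hood, with the post at (328,185). Now to the tray.

Request:
{"api": "jog_arm", "payload": {"series": [[[0.041,-0.085,0],[0,0,0.05],0],[[0.041,-0.085,0],[0,0,0.05],0],[[0.041,-0.085,0],[0,0,0.05],0],[[0.041,-0.085,0],[0,0,0.05],0],[[0.041,-0.085,0],[0,0,0],0]]}}

```text
t: 10.8
tcp_pos: [494.7, 22.5, 184.1]
tool_rot: [-0.0, 0.997, 0.08, -0.002]
force: [0.4, 0.3, -0.2]
width: 44.0
finger_force: 0.0
```

Request:
{"api": "jog_arm", "payload": {"series": [[[0.041,-0.085,0],[0,0,0],0],[[0.041,-0.085,0],[0,0,0],0],[[0.041,-0.085,0],[0,0,0],0],[[0,0,0],[0,0,0],0]]}}

```text
t: 11.2
tcp_pos: [556.4, -107.9, 181.9]
tool_rot: [-0.0, 0.997, 0.076, -0.003]
force: [0.5, 0.6, -0.1]
width: 44.2
finger_force: 0.0
```

Run:
```python
from h import *
brief();f=shot('wrist');save(f,'w4');C=cloud(f)
m=(abs(C[...,0]-605)<110)&(abs(C[...,1]+103)<110)&(C[...,2]>9)&(C[...,2]<18)
print('tray',rect(C[m]),np.median(C[m][:,2]))
# tops above tray
m=((abs(C[...,0]-605)<110)&(abs(C[...,1]+103)<110)&(C[...,2]>21)&(C[...,2]<45)).astype(np.uint8)
n,l,s,c=cv2.connectedComponentsWithStats(m)
for i in range(1,n):
    if s[i,4]>60: print(c[i].round(),s[i,4],C[l==i][:,2].mean().round(1),rect(C[l==i]))
```

```text
t 11.2 tcp [ 556.4 -107.9  181.9] q [-0.     0.997  0.076 -0.003] w 44.2 F [ 0.5  0.6 -0.1] ff 0.0 j [-0.25  0.01  1.34 -0.    1.8   1.17]
tray (array([ 605.5, -102.1]), array([105.1, 170.8]), 8.8) 14.379990819777959
[326. 107.] 453 28.4 (array([629.2, -98.3]), array([28.6, 14.3]), 8.9)
[387. 106.] 505 28.1 (array([ 638.6, -155.5]), array([29.7, 14.7]), 8.9)
[269. 156.] 452 28.0 (array([573.2, -48.3]), array([29.9, 14.8]), 7.8)
[384. 155.] 446 28.1 (array([ 591.4, -163. ]), array([29.5, 14.5]), 8.8)
```

View pics/w4.png

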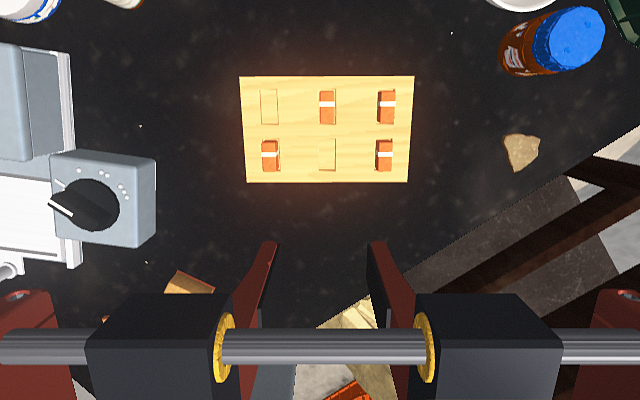

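All four bars stand in their pockets, at (326,107), (387,106), (269,156) and (384,155), with tops near 28 mm. I'll start with the one at (573,-48).

Request:
{"api": "jog_arm", "payload": {"series": [[[0.02,0.058,-0.06],[0,0,0],0],[[0.013,0.058,-0.07],[0,0,0],0],[[0,0,-0.08],[0,0,0],0],[[0,0,-0.08],[0,0,0],0],[[0,0,0],[0,0,0],0]]}}

```text
t: 11.75
tcp_pos: [567.6, -43.0, 33.3]
tool_rot: [-0.002, 0.997, 0.08, -0.007]
force: [-0.4, -0.4, 0.6]
width: 44.0
finger_force: 0.0
```

```bash
cat >> h.py <<'E'
def tips(f):
    # finger gap centre, in camera-measured world coords; tip height
    C=cloud(f);hsv=cv2.cvtColor(f['image'],cv2.COLOR_RGB2HSV);s=ctrl.get_state()
    k=(hsv[...,1]>120)&((hsv[...,0]<8)|(hsv[...,0]>174))&(f['z_map']>60)&(f['z_map']<190);k[:235]=0;k[300:]=0
    t=rot(s['tool_rot'])[:,1];d=(C-np.array(s['tcp_pos']))@t
    a=d[k&(d<0)];b=d[k&(d>0)]
    zz=C[...,2][k]
    print('fingers along tool y',a.max().round(1) if len(a) else None,b.min().round(1) if len(b) else None,'tip z',np.percentile(zz,1).round(1))
def tops(f,c=(605,-103),w=110,lo=21,hi=45,mn=60):
    C=cloud(f)
    m=((abs(C[...,0]-c[0])<w)&(abs(C[...,1]-c[1])<w)&(C[...,2]>lo)&(C[...,2]<hi)).astype(np.uint8)
    n,l,s,ce=cv2.connectedComponentsWithStats(m)
    for i in range(1,n):
        if s[i,4]>mn: print(ce[i].round(),s[i,4],C[l==i][:,2].mean().round(1),rect(C[l==i]))
E
python3 - <<'E'
from h import *
brief();f=shot('wrist');tops(f);tips(f)
E
```

```text
t 11.75 tcp [567.6 -43.   33.3] q [-0.002  0.997  0.08  -0.007] w 44.0 F [-0.4 -0.4  0.6] ff 0.0 j [-0.14  0.05  1.56  0.    1.55  1.27]
[438. 152.] 1470 27.9 (array([629.4, -97.9]), array([30. , 14.7]), 8.5)
[539. 152.] 1691 27.5 (array([ 638.7, -155.8]), array([29.8, 16.6]), 11.1)
[336. 229.] 1103 28.1 (array([573.4, -48.3]), array([30. , 14.1]), 9.5)
[524. 230.] 1400 27.4 (array([ 591.4, -162.9]), array([30.6, 15.8]), 8.9)
fingers along tool y -24.3 19.8 tip z 64.2
```

Request:
{"api": "jog_arm", "payload": {"series": [[[0.012,-0.015,-0.02],[0,0,0],0],[[0,0,-0.02],[0,0,0],0],[[0,0,0],[0,0,0],0],[[0,0,0],[0,0,0],0]]}}

```text
t: 12.2
tcp_pos: [579.4, -53.1, 21.9]
tool_rot: [0.0, 0.997, 0.079, 0.0]
force: [-0.2, 0.2, -0.3]
width: 44.1
finger_force: 0.0
```

Request:
{"api": "jog_arm", "payload": {"series": [[[-0.011,0.005,0],[0,0,0],0],[[0,0,-0.03],[0,0,0],0],[[0,0,-0.03],[0,0,0],0],[[0,0,-0.012],[0,0,0],0],[[0,0,0],[0,0,0],0]]}}

```text
t: 12.7
tcp_pos: [572.7, -50.1, -14.1]
tool_rot: [-0.0, 0.997, 0.079, -0.001]
force: [-6.6, 1.5, 11.1]
width: 43.9
finger_force: 6.0
```

Request:
{"api": "jog_arm", "payload": {"series": [[[0,0,0],[0,0,0],-0.8],[[0,0,0],[0,0,0],-0.8],[[0,0,0],[0,0,0],-0.8],[[0,0,0],[0,0,0],-0.8],[[0,0,0],[0,0,0],-0.8]], "grip_force": 15}}

```text
t: 13.2
tcp_pos: [574.4, -50.6, -14.1]
tool_rot: [0.0, 0.997, 0.079, 0.001]
force: [-0.8, 0.4, 6.6]
width: 14.1
finger_force: 19.4
```

It's gripped at 14.1 mm wide. The 6 N upward force suggests the tips brush the tray, so next time I go 2 mm higher. Now I lift and carry.

Request:
{"api": "jog_arm", "payload": {"series": [[[0,0,0.03],[0,0,0],-0.8],[[0,0,0.08],[0,0,0],-0.8],[[0,0,0.08],[0,0,0],-0.8],[[0,0,0.08],[0,0,0],-0.8],[[-0.025,0.07,0],[0,0,-0.05],-0.8]], "grip_force": 25}}

```text
t: 13.7
tcp_pos: [564.2, -18.0, 127.2]
tool_rot: [0.001, 0.998, 0.057, 0.005]
force: [0.2, 0.8, -0.4]
width: 13.6
finger_force: 25.0
```

Request:
{"api": "jog_arm", "payload": {"series": [[[-0.025,0.091,0],[0,0,-0.05],-0.8],[[-0.025,0.091,0],[0,0,-0.05],-0.8],[[-0.025,0.091,0],[0,0,-0.05],-0.8],[[-0.025,0.091,0],[0,0,0],-0.8],[[-0.025,0.091,0],[0,0,0],-0.8]]}}

```text
t: 14.2
tcp_pos: [497.4, 213.7, 120.0]
tool_rot: [0.0, 1.0, 0.001, -0.0]
force: [0.6, -0.5, 0.8]
width: 13.8
finger_force: 25.0
```

Request:
{"api": "jog_arm", "payload": {"series": [[[-0.024,0.091,0],[0,0,0],-0.8],[[0,0.02,0],[0,0,0],-0.8],[[0,0,0],[0,0,0],-0.8],[[0,0,0],[0,0,0],-0.8]]}}

```text
t: 14.6
tcp_pos: [486.7, 266.7, 119.9]
tool_rot: [0.001, 1.0, 0.001, -0.0]
force: [0.1, -0.6, -0.5]
width: 13.7
finger_force: 25.0
```

```bash
cat >> h.py <<'E'
def held(f):
    # terracotta between fingers
    C=cloud(f);hsv=cv2.cvtColor(f['image'],cv2.COLOR_RGB2HSV);p=np.array(ctrl.get_state()['tcp_pos'])
    d=C-p;k=(hsv[...,0]>3)&(hsv[...,0]<14)&(hsv[...,1]>100)&(abs(d[...,0])<30)&(abs(d[...,1])<15)&(abs(d[...,2]-25)<25)
    print('held px',k.sum(),(C[k].min(0).round(1),C[k].max(0).round(1)) if k.any() else '')
E
python3 - <<'E'
from h import *
brief();f=shot('wrist');save(f,'w5');held(f);tips(f)
C=cloud(f);m=(abs(C[...,0]-467)<75)&(abs(C[...,1]-237)<75)&(abs(C[...,2]-12)<3);print('dish floor',rect(C[m]),np.median(C[m][:,2]))
m=(abs(C[...,0]-467)<75)&(abs(C[...,1]-237)<75)&(abs(C[...,2]-20)<3);print('dish rim',rect(C[m]))
E
```

```text
t 14.6 tcp [486.7 266.7 119.9] q [ 0.001  1.     0.001 -0.   ] w 13.7 F [ 0.1 -0.6 -0.5] ff 24.99959886074066 j [ 0.44 -0.03  1.49 -0.    1.69  2.01]
held px 1949 (array([469.9, 252.5, 143.3]), array([501. , 281.2, 169.9]))
fingers along tool y -0.0 0.0 tip z 145.7
dish floor (array([465.4, 236.8]), array([140.6, 140.9]), 0.6) 12.337690475551653
dish rim (array([473.8, 237. ]), array([125.6, 150.7]), 0.4)
```

View pics/w5.png

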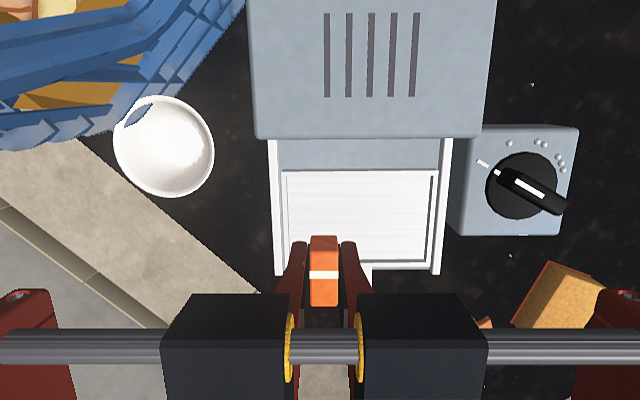

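The bar is held between the fingers at (323,270), over the left rear of the dish. I'll lower and release.

Request:
{"api": "jog_arm", "payload": {"series": [[[0,0,-0.08],[0,0,0],-0.8],[[0,0,-0.08],[0,0,0],-0.8],[[0,0,-0.06],[0,0,0],-0.8],[[0,0,-0.02],[0,0,0],-0.8],[[0,0,-0.012],[0,0,0],-0.8]]}}

```text
t: 15.15
tcp_pos: [486.7, 266.3, -6.4]
tool_rot: [0.0, 1.0, -0.0, -0.001]
force: [-0.3, -0.2, 0.4]
width: 13.6
finger_force: 25.0
```

Request:
{"api": "jog_arm", "payload": {"series": [[[0,0,0],[0,0,0],-0.8],[[0,0,0],[0,0,0],-0.8]]}}

```text
t: 15.35
tcp_pos: [487.9, 267.9, -3.7]
tool_rot: [-0.001, 1.0, 0.0, 0.001]
force: [-0.1, 0.6, 0.1]
width: 13.9
finger_force: 25.0
```

Four mm more, then open gently.

Request:
{"api": "jog_arm", "payload": {"series": [[[0,0,-0.007],[0,0,0],-0.8],[[0,0,0],[0,0,0],-0.8],[[0,0,0],[0,0,0],-0.41],[[0,0,0],[0,0,0],-0.41],[[0,0,0],[0,0,0],-0.41]]}}

```text
t: 15.85
tcp_pos: [486.4, 267.7, -9.3]
tool_rot: [0.0, 1.0, 0.001, -0.0]
force: [0.1, -0.3, -1.1]
width: 25.7
finger_force: 0.0
```

Request:
{"api": "jog_arm", "payload": {"series": [[[0,0,0.04],[0,0,0],-0.41],[[0,0,0.08],[0,0,0],-0.1],[[0,0,0.08],[0,0,0],-0.1],[[0,0,0.04],[0,0,0.1],-0.1],[[0.02,-0.09,0],[0,0,0.1],-0.1]]}}

```text
t: 16.35
tcp_pos: [497.6, 226.6, 115.4]
tool_rot: [-0.002, 0.996, 0.084, 0.003]
force: [1.2, -0.6, 1.0]
width: 39.6
finger_force: 0.0
```

Request:
{"api": "jog_arm", "payload": {"series": [[[0.038,-0.092,0],[0,0,0],-0.1],[[0.038,-0.092,0],[0,0,0],-0.1],[[0.038,-0.092,0],[0,0,0],-0.1],[[0.038,-0.092,0],[0,0,0],-0.1],[[0.038,-0.092,0],[0,0,0],-0.1]]}}

```text
t: 16.85
tcp_pos: [591.9, -9.2, 110.7]
tool_rot: [-0.0, 0.997, 0.079, 0.0]
force: [0.6, 0.6, -0.2]
width: 39.4
finger_force: 0.0
```

Request:
{"api": "jog_arm", "payload": {"series": [[[0.038,-0.092,0],[0,0,0],-0.1],[[0.038,-0.092,-0.02],[0,0,0],-0.1],[[0,0,-0.04],[0,0,0],-0.1],[[0,0,0],[0,0,0],-0.1],[[0,0,0],[0,0,0],-0.1]]}}

```text
t: 17.35
tcp_pos: [628.7, -98.1, 80.4]
tool_rot: [-0.0, 0.997, 0.079, -0.001]
force: [0.2, 0.6, -0.5]
width: 39.3
finger_force: 0.0
```

Run:
```python
from h import *
brief();f=shot('wrist');tops(f);tips(f)
f=shot('top');bars(f,(467,237),70,10);bars(f)
```

```text
t 17.35 tcp [628.7 -98.1  80.4] q [-0.     0.997  0.079 -0.001] w 39.3 F [ 0.2  0.6 -0.5] ff 0.0 j [-0.21  0.2   1.32  0.    1.63  1.2 ]
[325. 211.] 763 28.2 (array([629.9, -98.3]), array([29.8, 14.1]), 8.9)
[403. 211.] 814 27.9 (array([ 639. , -155.5]), array([29.5, 14.6]), 8.5)
[401. 265.] 508 27.7 (array([ 591.8, -163. ]), array([29.9, 14.5]), 8.8)
fingers along tool y -20.2 18.8 tip z 111.4
bar px [222. 214.] 49 top 36.8 (array([483. , 267.5]), array([26.7,  9.1]), 3.9)
bar px [349. 171.] 39 top 30.0 (array([ 625.6, -101.1]), array([11.9, 24.8]), 82.9)
bar px [368. 171.] 32 top 28.2 (array([ 616.9, -158.6]), array([38.2, 10.9]), 10.4)
```

Request:
{"api": "jog_arm", "payload": {"series": [[[0.002,-0.003,-0.06],[0,0,0],-0.1],[[0,0,-0.06],[0,0,0],-0.1],[[0,0,-0.05],[0,0,0],-0.1],[[0,0,-0.016],[0,0,0],-0.1],[[0,0,0],[0,0,0],-0.1]], "grip_force": 25}}

```text
t: 17.95
tcp_pos: [630.2, -99.2, -11.6]
tool_rot: [-0.0, 0.997, 0.08, -0.0]
force: [0.4, 0.6, 0.5]
width: 39.4
finger_force: 0.0
```

Request:
{"api": "jog_arm", "payload": {"series": [[[0,0,0],[0,0,0],-0.8],[[0,0,0],[0,0,0],-0.8],[[0,0,0],[0,0,0],-0.8],[[0,0,0],[0,0,0],-0.8],[[0,0,0],[0,0,0],-0.8]]}}

```text
t: 18.45
tcp_pos: [630.8, -100.2, -11.1]
tool_rot: [0.0, 0.997, 0.079, 0.001]
force: [-0.8, -0.3, 3.9]
width: 14.0
finger_force: 25.0
```

Request:
{"api": "jog_arm", "payload": {"series": [[[0,0,0.03],[0,0,0],-0.8],[[0,0,0.08],[0,0,0],-0.8],[[0,0,0.08],[0,0,0],-0.8],[[0,0,0.06],[0,0,0],-0.8],[[-0.041,0.082,0],[0,0,-0.05],-0.8]]}}

```text
t: 18.95
tcp_pos: [613.2, -62.9, 119.8]
tool_rot: [0.002, 0.998, 0.057, 0.005]
force: [-0.7, 1.4, -0.2]
width: 14.3
finger_force: 25.0
```

Request:
{"api": "jog_arm", "payload": {"series": [[[-0.041,0.082,0],[0,0,-0.05],-0.8],[[-0.041,0.082,0],[0,0,-0.05],-0.8],[[-0.041,0.082,0],[0,0,-0.05],-0.8],[[-0.041,0.082,0],[0,0,0],-0.8],[[-0.041,0.082,0],[0,0,0],-0.8]]}}

```text
t: 19.45
tcp_pos: [506.2, 147.2, 113.9]
tool_rot: [-0.0, 1.0, 0.0, 0.0]
force: [-0.3, -0.4, -0.5]
width: 13.6
finger_force: 25.0
```

Request:
{"api": "jog_arm", "payload": {"series": [[[-0.041,0.082,0],[0,0,0],-0.8],[[-0.041,0.082,0],[0,0,0],-0.8],[[-0.039,0.08,0],[0,0,0],-0.8],[[0,0,0],[0,0,0],-0.8],[[0,0,0],[0,0,0],-0.8]]}}

```text
t: 19.95
tcp_pos: [446.5, 268.3, 113.6]
tool_rot: [0.0, 1.0, 0.002, 0.0]
force: [0.1, -0.3, -1.6]
width: 14.3
finger_force: 25.0
```

Run:
```python
from h import *
brief();f=shot('wrist');held(f);tops(f,(467,237),60,25,45,40)
```

```text
t 19.95 tcp [446.5 268.3 113.6] q [0.    1.    0.002 0.   ] w 14.3 F [ 0.1 -0.3 -1.6] ff 24.999781250953674 j [ 0.48 -0.12  1.59 -0.    1.68  2.04]
held px 1930 (array([430.1, 254.1, 133.9]), array([460.5, 282.4, 163.4]))
[324. 154.] 679 34.3 (array([486.3, 269.4]), array([14.1, 29.8]), 89.7)
```

Request:
{"api": "jog_arm", "payload": {"series": [[[0,0,-0.08],[0,0,0],-0.8],[[0,0,-0.08],[0,0,0],-0.8],[[0,0,-0.06],[0,0,0],-0.8],[[0,0,-0.017],[0,0,0],-0.8],[[0,0,0],[0,0,0],-0.8]]}}

```text
t: 20.5
tcp_pos: [448.0, 266.0, -5.1]
tool_rot: [0.0, 1.0, -0.001, 0.0]
force: [0.7, -0.1, -1.1]
width: 14.1
finger_force: 25.0
```

Request:
{"api": "jog_arm", "payload": {"series": [[[0,0,0],[0,0,0],-0.8],[[0,0,0],[0,0,0],-0.41],[[0,0,0],[0,0,0],-0.41],[[0,0,0],[0,0,0],-0.41]]}}

```text
t: 20.9
tcp_pos: [446.9, 267.7, -5.4]
tool_rot: [-0.0, 1.0, 0.001, 0.0]
force: [0.2, -0.5, 0.4]
width: 25.8
finger_force: 0.0
```

Request:
{"api": "jog_arm", "payload": {"series": [[[0,0,0.04],[0,0,0],-0.41],[[0,0,0.08],[0,0,0],-0.1],[[0,0,0.08],[0,0,0],-0.1],[[0,0,0.03],[0,0,0.1],-0.1],[[0.038,-0.085,0],[0,0,0.1],-0.1]]}}

```text
t: 21.4
tcp_pos: [466.2, 229.3, 113.6]
tool_rot: [-0.002, 0.996, 0.084, 0.003]
force: [0.4, -0.2, -0.7]
width: 39.7
finger_force: 0.0
```

Request:
{"api": "jog_arm", "payload": {"series": [[[0.038,-0.085,0],[0,0,0],-0.1],[[0.038,-0.085,0],[0,0,0],-0.1],[[0.038,-0.085,0],[0,0,0],-0.1],[[0.038,-0.085,0],[0,0,0],-0.1],[[0.038,-0.085,0],[0,0,0],-0.1]]}}

```text
t: 21.9
tcp_pos: [561.3, 11.1, 109.6]
tool_rot: [-0.0, 0.997, 0.079, 0.0]
force: [0.9, 1.3, -0.0]
width: 39.7
finger_force: 0.0
```

Request:
{"api": "jog_arm", "payload": {"series": [[[0.038,-0.085,0],[0,0,0],-0.1],[[0.038,-0.085,0],[0,0,0],-0.1],[[0.038,-0.085,-0.03],[0,0,0],-0.1],[[0.04,-0.085,-0.03],[0,0,0],-0.1],[[0,0,0],[0,0,0],-0.1]]}}

```text
t: 22.4
tcp_pos: [636.9, -162.1, 74.1]
tool_rot: [-0.0, 0.997, 0.077, -0.003]
force: [-0.7, 1.2, -0.4]
width: 39.6
finger_force: 0.0
```

Request:
{"api": "jog_arm", "payload": {"series": [[[0,0,0],[0,0,0],-0.1]]}}

```text
t: 22.5
tcp_pos: [637.2, -157.8, 77.7]
tool_rot: [-0.001, 0.997, 0.078, -0.001]
force: [-0.1, 0.2, 0.0]
width: 39.3
finger_force: 0.0
```

Run:
```python
from h import *
brief();f=shot('wrist');tops(f);tips(f)
f=shot('top');bars(f,(467,237),70,10)
```

```text
t 22.5 tcp [ 637.2 -157.8   77.7] q [-0.001  0.997  0.078 -0.001] w 39.3 F [-0.1  0.2  0. ] ff 0.0 j [-0.29  0.25  1.26  0.    1.64  1.12]
[322. 211.] 775 28.1 (array([ 638.8, -155.6]), array([29.6, 14. ]), 8.6)
[322. 269.] 684 27.9 (array([ 591.6, -162.8]), array([29.8, 14. ]), 9.2)
fingers along tool y -19.7 19.5 tip z 108.6
bar px [222. 220.] 124 top 36.0 (array([465.7, 265.3]), array([66.8, 11.8]), 3.2)
```

Request:
{"api": "jog_arm", "payload": {"series": [[[0.003,0.001,-0.06],[0,0,0],-0.1],[[0,0,-0.06],[0,0,0],-0.1],[[0,0,-0.044],[0,0,0],-0.1],[[0,0,-0.016],[0,0,0],-0.1],[[0,0,0],[0,0,0],-0.1]]}}

```text
t: 23.1
tcp_pos: [638.8, -155.3, -10.7]
tool_rot: [-0.0, 0.997, 0.08, -0.0]
force: [0.0, 0.7, 0.5]
width: 39.6
finger_force: 0.0
```

Request:
{"api": "jog_arm", "payload": {"series": [[[0,0,0],[0,0,0],-0.8],[[0,0,0],[0,0,0],-0.8],[[0,0,0],[0,0,0],-0.8],[[0,0,0],[0,0,0],-0.8],[[0,0,0],[0,0,0],-0.8]]}}

```text
t: 23.6
tcp_pos: [640.0, -156.9, -9.3]
tool_rot: [0.0, 0.997, 0.079, 0.001]
force: [0.1, 0.3, 4.4]
width: 13.7
finger_force: 25.0
```

Request:
{"api": "jog_arm", "payload": {"series": [[[0,0,0.03],[0,0,0],-0.8],[[0,0,0.08],[0,0,0],-0.8],[[0,0,0.08],[0,0,0],-0.8],[[0,0,0.06],[0,0,0],-0.8],[[-0.034,0.08,0],[0,0,-0.05],-0.8]]}}

```text
t: 24.1
tcp_pos: [625.3, -120.6, 121.3]
tool_rot: [0.002, 0.998, 0.057, 0.005]
force: [0.3, 0.4, 0.5]
width: 13.9
finger_force: 25.0
```

Request:
{"api": "jog_arm", "payload": {"series": [[[-0.034,0.08,0],[0,0,-0.05],-0.8],[[-0.034,0.08,0],[0,0,-0.05],-0.8],[[-0.034,0.08,0],[0,0,-0.05],-0.8],[[-0.034,0.08,0],[0,0,0],-0.8],[[-0.034,0.08,0],[0,0,0],-0.8]]}}

```text
t: 24.6
tcp_pos: [536.3, 84.7, 115.3]
tool_rot: [-0.0, 1.0, 0.0, 0.0]
force: [-0.3, 0.1, -0.6]
width: 13.5
finger_force: 25.0
```

Request:
{"api": "jog_arm", "payload": {"series": [[[-0.034,0.08,0],[0,0,0],-0.8],[[-0.034,0.08,0],[0,0,0],-0.8],[[-0.034,0.08,0],[0,0,0],-0.8],[[0,0,0],[0,0,0],-0.8],[[0,0,0],[0,0,0],-0.8]]}}

```text
t: 25.1
tcp_pos: [486.0, 203.9, 115.1]
tool_rot: [0.0, 1.0, 0.002, 0.0]
force: [0.8, 0.6, 0.4]
width: 13.9
finger_force: 25.0
```

Run:
```python
from h import *
brief();f=shot('wrist');held(f);tops(f,(467,237),60,25,45,40)
```

```text
t 25.1 tcp [486.  203.9 115.1] q [0.    1.    0.002 0.   ] w 13.9 F [0.8 0.6 0.4] ff 24.994776248931885 j [ 0.33 -0.11  1.57 -0.    1.68  1.9 ]
held px 1820 (array([469.6, 189.8, 133.7]), array([500.2, 217.9, 164.9]))
[246. 198.] 699 33.6 (array([488.6, 269.5]), array([14.8, 29.8]), 89.5)
[250. 245.] 636 33.5 (array([446.7, 267.9]), array([30.1, 14.3]), 0.1)
```

Request:
{"api": "jog_arm", "payload": {"series": [[[0,0,-0.08],[0,0,0],-0.8],[[0,0,-0.08],[0,0,0],-0.8],[[0,0,-0.06],[0,0,0],-0.8],[[0,0,-0.018],[0,0,0],-0.8],[[0,0,0],[0,0,0],-0.8]]}}

```text
t: 25.65
tcp_pos: [487.4, 201.6, -4.0]
tool_rot: [0.0, 1.0, -0.001, 0.0]
force: [0.3, -0.1, 0.8]
width: 13.9
finger_force: 25.0
```

Request:
{"api": "jog_arm", "payload": {"series": [[[0,0,0],[0,0,0],-0.8],[[0,0,0],[0,0,0],-0.41],[[0,0,0],[0,0,0],-0.41],[[0,0,0],[0,0,0],-0.41]]}}

```text
t: 26.05
tcp_pos: [486.4, 203.2, -4.5]
tool_rot: [-0.0, 1.0, 0.001, 0.0]
force: [-0.1, 0.0, 0.2]
width: 26.1
finger_force: 0.0
```

Request:
{"api": "jog_arm", "payload": {"series": [[[0,0,0.04],[0,0,0],-0.41],[[0,0,0.08],[0,0,0],-0.1],[[0,0,0.08],[0,0,0],-0.1],[[0,0,0.03],[0,0,0.1],-0.1],[[0.0235,-0.0817,0],[0,0,0.1],-0.1]]}}

```text
t: 26.55
tcp_pos: [499.1, 166.0, 114.6]
tool_rot: [-0.002, 0.996, 0.084, 0.003]
force: [0.4, -1.3, -0.8]
width: 39.8
finger_force: 0.0
```

Request:
{"api": "jog_arm", "payload": {"series": [[[0.0235,-0.0817,0],[0,0,0],-0.1],[[0.0235,-0.0817,0],[0,0,0],-0.1],[[0.0235,-0.0817,0],[0,0,0],-0.1],[[0.0235,-0.0817,0],[0,0,0],-0.1],[[0.0235,-0.0817,0],[0,0,0],-0.1]]}}

```text
t: 27.05
tcp_pos: [557.0, -43.4, 110.6]
tool_rot: [-0.0, 0.997, 0.079, 0.0]
force: [0.4, -0.1, 0.2]
width: 39.6
finger_force: 0.0
```

Request:
{"api": "jog_arm", "payload": {"series": [[[0.0235,-0.0817,0],[0,0,0],-0.1],[[0.0235,-0.0817,-0.03],[0,0,0],-0.1],[[0.0235,-0.0817,-0.03],[0,0,0],-0.1],[[0,0,0],[0,0,0],-0.1],[[0,0,0],[0,0,0],-0.1]]}}

```text
t: 27.55
tcp_pos: [591.5, -164.7, 79.4]
tool_rot: [-0.001, 0.997, 0.078, -0.001]
force: [-0.9, 0.1, -0.2]
width: 39.0
finger_force: 0.0
```

Run:
```python
from h import *
brief();f=shot('wrist');tops(f);tips(f)
f=shot('top');bars(f,(467,237),70,10)
```

```text
t 27.55 tcp [ 591.5 -164.7   79.4] q [-0.001  0.997  0.078 -0.001] w 39.0 F [-0.9  0.1 -0.2] ff 0.0 j [-0.33  0.14  1.38  0.    1.62  1.09]
[323. 213.] 770 28.1 (array([ 591.3, -162.9]), array([30., 14.]), 9.4)
fingers along tool y -19.9 19.5 tip z 110.6
bar px [222. 219.] 125 top 35.4 (array([379.3, 146.8]), array([339.7,  59.2]), 53.7)
bar px [245. 214.] 49 top 35.1 (array([482.7, 201.2]), array([26.1,  9.2]), 3.2)
```

Request:
{"api": "jog_arm", "payload": {"series": [[[0,0.001,-0.06],[0,0,0],-0.1],[[0,0,-0.06],[0,0,0],-0.1],[[0,0,-0.046],[0,0,0],-0.1],[[0,0,-0.018],[0,0,0],-0.1],[[0,0,0],[0,0,0],-0.1]]}}

```text
t: 28.15
tcp_pos: [591.8, -162.5, -11.7]
tool_rot: [-0.0, 0.997, 0.08, -0.0]
force: [-0.2, -0.6, -0.2]
width: 39.4
finger_force: 0.0
```

Request:
{"api": "jog_arm", "payload": {"series": [[[0,0,0],[0,0,0],-0.8],[[0,0,0],[0,0,0],-0.8],[[0,0,0],[0,0,0],-0.8],[[0,0,0],[0,0,0],-0.8],[[0,0,0],[0,0,0],-0.8]]}}

```text
t: 28.65
tcp_pos: [592.6, -164.0, -10.5]
tool_rot: [0.0, 0.997, 0.079, 0.001]
force: [-0.8, 0.9, 3.8]
width: 13.9
finger_force: 25.0
```

Request:
{"api": "jog_arm", "payload": {"series": [[[0,0,0.03],[0,0,0],-0.8],[[0,0,0.08],[0,0,0],-0.8],[[0,0,0.08],[0,0,0],-0.8],[[0,0,0.06],[0,0,0],-0.8],[[-0.0324,0.0818,0],[0,0,-0.05],-0.8]]}}

```text
t: 29.15
tcp_pos: [578.8, -126.6, 120.2]
tool_rot: [0.002, 0.998, 0.057, 0.005]
force: [-0.4, 1.3, 0.3]
width: 13.7
finger_force: 25.0
```

Request:
{"api": "jog_arm", "payload": {"series": [[[-0.0324,0.0818,0],[0,0,-0.05],-0.8],[[-0.0324,0.0818,0],[0,0,-0.05],-0.8],[[-0.0324,0.0818,0],[0,0,-0.05],-0.8],[[-0.0324,0.0818,0],[0,0,0],-0.8],[[-0.0324,0.0818,0],[0,0,0],-0.8]]}}

```text
t: 29.65
tcp_pos: [493.9, 83.0, 114.4]
tool_rot: [-0.0, 1.0, 0.0, 0.0]
force: [0.6, 0.6, -0.2]
width: 13.5
finger_force: 25.0
```

Request:
{"api": "jog_arm", "payload": {"series": [[[-0.0324,0.0818,0],[0,0,0],-0.8],[[-0.0324,0.0818,0],[0,0,0],-0.8],[[-0.0324,0.0818,0],[0,0,0],-0.8],[[0,0,0],[0,0,0],-0.8],[[0,0,0],[0,0,0],-0.8]]}}

```text
t: 30.15
tcp_pos: [446.0, 204.8, 114.1]
tool_rot: [0.0, 1.0, 0.002, 0.0]
force: [0.1, 0.6, 0.1]
width: 13.6
finger_force: 25.0
```

Run:
```python
from h import *
brief();f=shot('wrist');held(f);tops(f,(467,237),60,25,45,40)
f=shot('top');print([(np.round(d['point'],0),d['conf']) for d in ctrl.pinpoint('bar0_mid',f)])
```

```text
t 30.15 tcp [446.  204.8 114.1] q [0.    1.    0.002 0.   ] w 13.6 F [0.1 0.6 0.1] ff 24.998662769794464 j [ 0.36 -0.21  1.66 -0.    1.69  1.93]
held px 1945 (array([429.2, 190.6, 132.7]), array([459.9, 218.9, 163.9]))
[244. 147.] 773 33.8 (array([490.9, 269.4]), array([29.4, 14.9]), 0.6)
[327. 154.] 686 34.3 (array([485.8, 203.5]), array([30.1, 14.2]), 0.7)
[248. 197.] 710 33.5 (array([449.2, 268. ]), array([30.1, 14.9]), 1.2)
[(array([517., 192.,   0.]), 0.4)]
```

Request:
{"api": "jog_arm", "payload": {"series": [[[0,0,-0.08],[0,0,0],-0.8],[[0,0,-0.08],[0,0,0],-0.8],[[0,0,-0.06],[0,0,0],-0.8],[[0,0,-0.018],[0,0,0],-0.8],[[0,0,0],[0,0,0],-0.8]]}}

```text
t: 30.8
tcp_pos: [447.2, 202.8, -5.2]
tool_rot: [0.0, 1.0, -0.001, 0.0]
force: [-0.2, 0.9, 1.1]
width: 14.0
finger_force: 25.0
```

Request:
{"api": "jog_arm", "payload": {"series": [[[0,0,0],[0,0,0],-0.8],[[0,0,0],[0,0,0],-0.41],[[0,0,0],[0,0,0],-0.41],[[0,0,0],[0,0,0],-0.41]]}}

```text
t: 31.2
tcp_pos: [446.3, 204.3, -5.5]
tool_rot: [-0.0, 1.0, 0.001, -0.0]
force: [0.5, -0.3, 0.6]
width: 25.6
finger_force: 0.0
```

Request:
{"api": "jog_arm", "payload": {"series": [[[0,0,0.04],[0,0,0],-0.41],[[0,0,0.08],[0,0,0],0],[[-0.05,0.03,0.06],[0,0,0],0],[[-0.05,0.034,0],[0,0,0],0],[[0,0,0],[0,0,0],0]]}}

```text
t: 31.7
tcp_pos: [395.0, 238.1, 86.0]
tool_rot: [-0.001, 1.0, 0.002, 0.001]
force: [0.3, 0.6, 0.6]
width: 44.0
finger_force: 0.0
```

Request:
{"api": "jog_arm", "payload": {"series": [[[0,0,0],[0,0,0],0]]}}

```text
t: 31.8
tcp_pos: [396.1, 236.4, 84.3]
tool_rot: [0.0, 1.0, 0.001, 0.0]
force: [1.1, -1.4, -0.6]
width: 43.7
finger_force: 0.0
```

Run:
```python
from h import *
brief();f=shot('wrist');save(f,'w6');tops(f,(467,237),60,25,45,40);tips(f)
C=cloud(f);X,Y,Z=[C[...,i] for i in range(3)]
P=C[(abs(X-397)<25)&(abs(Y-237)<18)&(Z>61)&(Z<70)];print('post',rect(P),len(P))
```

```text
t 31.8 tcp [396.1 236.4  84.3] q [0.    1.    0.001 0.   ] w 43.7 F [ 1.1 -1.4 -0.6] ff 0.0 j [ 0.46 -0.28  1.78 -0.    1.65  2.03]
[276.  74.] 1069 34.2 (array([492.3, 269.5]), array([29.1, 14.6]), 1.2)
[375.  82.] 1077 34.1 (array([487.7, 203.7]), array([29.5, 14.5]), 0.9)
[280. 138.] 936 34.1 (array([451. , 268.1]), array([29.4, 14.4]), 0.7)
[371. 146.] 948 34.0 (array([445.7, 204.7]), array([14.4, 30.1]), 90.0)
[325. 200.] 81 35.3 (array([407.7, 236.6]), array([1.2, 7.4]), 0.7)
fingers along tool y -24.9 21.5 tip z 115.7
post (array([401.7, 236.4]), array([13.7, 13.1]), 87.9) 373
```

View pics/w6.png

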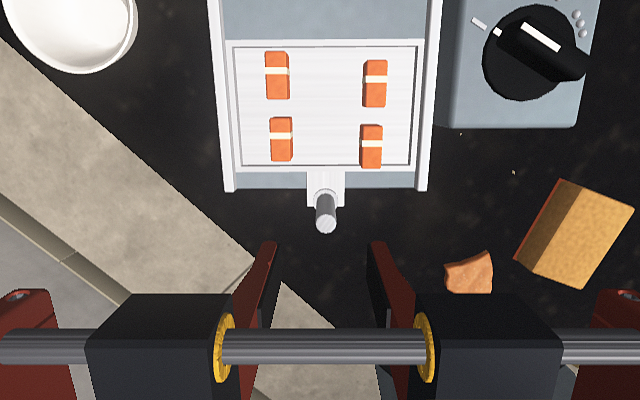

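All four bars stand in the dish, at (277,75), (375,83), (280,138) and (371,146). The post is at (326,222), and the sled has crept in about 4 mm, which does no harm. Now I grip the post and push home gently.

Request:
{"api": "jog_arm", "payload": {"series": [[[0.012,-0.003,-0.05],[0,0,0],0],[[0,0,-0.06],[0,0,0],0],[[0,0,-0.04],[0,0,0],0],[[0,0,-0.006],[0,0,0],0],[[0,0,0],[0,0,0],-1]]}}

```text
t: 32.35
tcp_pos: [402.1, 234.0, 5.6]
tool_rot: [0.001, 1.0, 0.0, -0.001]
force: [1.2, -0.4, 1.2]
width: 39.1
finger_force: 0.0
```

Request:
{"api": "jog_arm", "payload": {"series": [[[0,0,0],[0,0,0],-1],[[0,0,0],[0,0,0],-1],[[0,0,0],[0,0,0],-1],[[0,0,0],[0,0,0],-1],[[0,0,0],[0,0,0],-1]]}}

```text
t: 32.85
tcp_pos: [402.9, 235.2, 7.5]
tool_rot: [-0.0, 1.0, 0.001, 0.001]
force: [0.8, -0.0, 4.9]
width: 13.1
finger_force: 25.0
```

Request:
{"api": "jog_arm", "payload": {"series": [[[0.015,0,0],[0,0,0],-1],[[0.03,0,0],[0,0,0],-1],[[0.04,0,0],[0,0,0],-1],[[0.04,0,0],[0,0,0],-1],[[0.04,0,0],[0,0,0],-1]]}}

```text
t: 33.35
tcp_pos: [485.6, 235.9, 7.4]
tool_rot: [-0.001, 1.0, 0.001, 0.0]
force: [-2.2, 3.3, 6.5]
width: 13.2
finger_force: 25.0
```

Request:
{"api": "jog_arm", "payload": {"series": [[[0.03,0,0],[0,0,0],-1],[[0.015,0,0],[0,0,0],-1],[[0.006,0,0],[0,0,0],-1],[[0,0,0],[0,0,0],-1]]}}

```text
t: 33.75
tcp_pos: [511.4, 236.1, 7.5]
tool_rot: [-0.001, 1.0, 0.001, 0.001]
force: [0.1, 5.6, 4.8]
width: 13.2
finger_force: 25.0
```

Request:
{"api": "jog_arm", "payload": {"series": [[[0.006,0,0],[0,0,0],-1],[[0.006,0,0],[0,0,0],-1],[[0.004,0,0],[0,0,0],-1],[[0,0,0],[0,0,0],-1]]}}

```text
t: 34.15
tcp_pos: [516.3, 236.1, 7.4]
tool_rot: [-0.001, 1.0, 0.001, -0.002]
force: [-9.3, 3.1, 10.1]
width: 13.7
finger_force: 25.0
```

Request:
{"api": "jog_arm", "payload": {"series": [[[0.005,0,0],[0,0,0],-1],[[0,0,0],[0,0,0],-1],[[0,0,0],[0,0,0],-1]]}}

```text
t: 34.45
tcp_pos: [516.6, 236.1, 7.3]
tool_rot: [-0.001, 1.0, 0.002, -0.004]
force: [-17.0, 3.6, 14.5]
width: 13.9
finger_force: 25.0
```

The sled is at its rear stop: -17 N, with the post at x≈516.6 as computed for home. I'll release, lift and turn toward the dial (+61°).

Request:
{"api": "jog_arm", "payload": {"series": [[[0,0,0],[0,0,0],0],[[0,0,0],[0,0,0],0],[[0,0,0],[0,0,0],0],[[0,0,0.06],[0,0,0],0],[[0,0,0.09],[0,0,0],0]]}}

```text
t: 34.95
tcp_pos: [518.5, 233.5, 77.8]
tool_rot: [0.002, 1.0, 0.0, -0.004]
force: [0.9, 0.6, -0.0]
width: 43.0
finger_force: 0.0
```

Request:
{"api": "jog_arm", "payload": {"series": [[[-0.005,-0.048,0.04],[0,0,0.17],0],[[-0.005,-0.048,0],[0,0,0.17],0],[[-0.005,-0.048,0],[0,0,0.17],0],[[-0.005,-0.048,0],[0,0,0.17],0],[[-0.005,-0.048,0],[0,0,0.17],0]]}}

```text
t: 35.45
tcp_pos: [508.0, 113.4, 101.0]
tool_rot: [0.0, 0.944, 0.331, -0.0]
force: [0.5, 0.1, 0.5]
width: 44.1
finger_force: 0.0
```

Request:
{"api": "jog_arm", "payload": {"series": [[[0,0,0],[0,0,0.17],0],[[0,0,0],[0,0,0.17],0],[[0,0,0],[0,0,0.17],0],[[0,0,0],[0,0,0],0],[[0,0,0],[0,0,0],0]]}}

```text
t: 35.95
tcp_pos: [508.2, 114.5, 101.1]
tool_rot: [0.0, 0.861, 0.508, -0.0]
force: [-0.5, 0.5, 0.2]
width: 43.8
finger_force: 0.0
```

```bash
cat >> h.py <<'E'
def dial(f,lo=68,hi=95,c=(504,115)):
    C=cloud(f);X,Y,Z=[C[...,i] for i in range(3)]
    P=C[(abs(X-c[0])<36)&(abs(Y-c[1])<36)&(Z>lo)&(Z<hi)]
    if len(P)>20: print('dialbar',rect(P),len(P),np.percentile(P[:,2],[5,50,95]).round(1))
    y=rot(ctrl.get_state()['tool_rot'])[:,1];print('tool y yaw',np.degrees(np.arctan2(y[1],y[0])).round(2))
E
python3 - <<'E'
from h import *
brief();f=shot('wrist');save(f,'w7');dial(f);tips(f)
C=cloud(f);X,Y,Z=[C[...,i] for i in range(3)]
P=C[(abs(X-516)<20)&(abs(Y-237)<18)&(Z>61)&(Z<67.5)];print('post',rect(P) if len(P) else 0,len(P))
E
```

```text
t 35.95 tcp [508.2 114.5 101.1] q [ 0.     0.861  0.508 -0.   ] w 43.8 F [-0.5  0.5  0.2] ff 0.0 j [ 0.16 -0.12  1.6  -0.    1.66  0.66]
dialbar (array([503.9, 116.1]), array([45.7, 14. ]), 61.2) 1386 [73.3 76.2 77.6]
tool y yaw -28.92
fingers along tool y -22.5 24.0 tip z 133.0
post (array([514.6, 237.3]), array([13.5, 13.2]), 40.7) 447
```

View pics/w7.png

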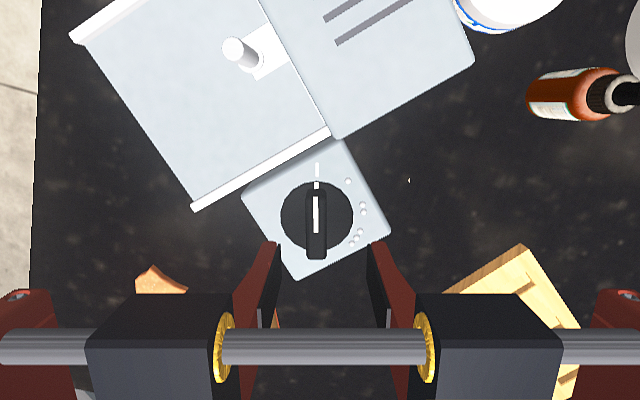

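The dial bar is vertical in the view at (316,220), parallel to the fingers, with its pointer toward the dash at (317,175). The post is at (240,52), in the home position. I'll centre and descend on the dial.

Request:
{"api": "jog_arm", "payload": {"series": [[[-0.0076,0.0026,-0.03],[0,0,0],0],[[0,0,-0.06],[0,0,0],0],[[0,0,-0.05],[0,0,0],0],[[0,0,-0.01],[0,0,0],-0.3],[[0,0,0],[0,0,0],-0.8]], "grip_force": 20}}

```text
t: 36.5
tcp_pos: [504.0, 116.0, 26.0]
tool_rot: [-0.0, 0.861, 0.509, -0.001]
force: [0.2, 0.3, -0.1]
width: 31.4
finger_force: 0.0
```

Request:
{"api": "jog_arm", "payload": {"series": [[[0,0,0],[0,0,0],-0.8],[[0,0,0],[0,0,0],-0.8],[[0,0,0],[0,0,0],-0.8],[[0,0,0],[0,0,0],-0.8],[[0,0,0],[0,0,0],-0.8]]}}

```text
t: 37.0
tcp_pos: [503.7, 117.1, 27.6]
tool_rot: [-0.001, 0.86, 0.51, -0.0]
force: [-5.4, 2.8, 3.9]
width: 14.2
finger_force: 20.0
```

It's gripped at 14.2 mm. A 6 N side load says to shift about 1 mm; I'll do that while pulling up.

Request:
{"api": "jog_arm", "payload": {"series": [[[-0.002,0.001,0],[0,0,0],-0.8],[[0,0,0.01],[0,0,0],-0.8],[[0,0,0.012],[0,0,0],-0.8],[[0,0,0],[0,0,0],-0.8],[[0,0,0],[0,0,0],-0.8]], "grip_force": 30}}

```text
t: 37.5
tcp_pos: [503.6, 117.0, 38.2]
tool_rot: [-0.0, 0.86, 0.51, 0.001]
force: [-1.3, 3.7, 1.9]
width: 14.0
finger_force: 30.0
```

Run:
```python
from h import *
brief();f=shot('wrist');dial(f,lo=68,hi=100)
C=cloud(f);k=(abs(C[...,0]-504)<32)&(abs(C[...,1]-116)<32)&(C[...,2]>46)&(C[...,2]<72)
hsv=cv2.cvtColor(f['image'],cv2.COLOR_RGB2HSV);k&=hsv[...,2]<90
print('skirt z',np.percentile(C[k][:,2],[10,50,90]).round(1))
```

```text
t 37.5 tcp [503.6 117.   38.2] q [-0.     0.86   0.51   0.001] w 14.0 F [-1.3  3.7  1.9] ff 29.99809294939041 j [ 0.16 -0.11  1.71  0.    1.54  0.66]
dialbar (array([501.3, 118.8]), array([46.2, 31.6]), 45.1) 4230 [72.9 86.8 96.1]
tool y yaw -28.71
skirt z [62.1 63.1 64.3]
```

The skirt is now at 63 mm, up about 11 mm, so it's unlocked. Now I turn 80° clockwise.

Request:
{"api": "jog_arm", "payload": {"series": [[[0,0,0],[0,0,-0.1],-0.8],[[0,0,0],[0,0,-0.17],-0.8],[[0,0,0],[0,0,-0.17],-0.8],[[0,0,0],[0,0,-0.17],-0.8],[[0,0,0],[0,0,-0.17],-0.8]]}}

```text
t: 38.05
tcp_pos: [505.1, 115.5, 38.0]
tool_rot: [0.001, 0.975, 0.223, 0.002]
force: [5.1, -2.2, 0.7]
width: 13.8
finger_force: 30.0
```

Request:
{"api": "jog_arm", "payload": {"series": [[[0,0,0],[0,0,-0.17],-0.8],[[0,0,0],[0,0,-0.17],-0.8],[[0,0,0],[0,0,-0.17],-0.8],[[0,0,0],[0,0,-0.17],-0.8],[[0,0,0],[0,0,-0.17],-0.8]]}}

```text
t: 38.55
tcp_pos: [505.3, 113.3, 38.0]
tool_rot: [0.003, 0.994, -0.109, 0.002]
force: [3.7, -9.4, 0.1]
width: 13.8
finger_force: 30.0
```

Request:
{"api": "jog_arm", "payload": {"series": [[[0,0,0],[0,0,-0.147],-0.8],[[0,0,0],[0,0,0],-0.8],[[0,0,0],[0,0,0],-0.8]]}}

```text
t: 38.85
tcp_pos: [505.2, 112.9, 38.0]
tool_rot: [0.003, 0.987, -0.164, 0.002]
force: [4.4, -8.9, 0.8]
width: 13.8
finger_force: 30.0
```

Run:
```python
from h import *
brief();f=shot('wrist');save(f,'w8');dial(f,lo=68,hi=100)
```

```text
t 38.85 tcp [505.2 112.9  38. ] q [ 0.003  0.987 -0.164  0.002] w 13.8 F [ 4.4 -8.9  0.8] ff 29.998841285705566 j [ 0.16 -0.11  1.71 -0.01  1.54  2.06]
dialbar (array([504. , 111.6]), array([31.6, 46. ]), 87.3) 4243 [72.6 86.5 96.4]
tool y yaw -108.83
```

View pics/w8.png

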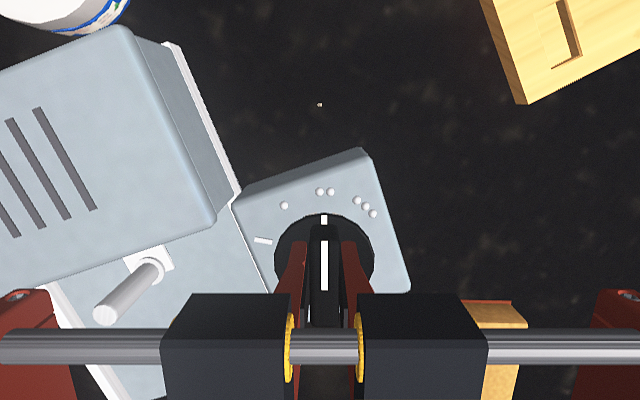

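The pointer, at (324,218), now points at the two studs at (325,191); the yaw changed by 80.1°. I'll relieve the side load and push down.

Request:
{"api": "jog_arm", "payload": {"series": [[[0.002,-0.003,0],[0,0,0],-0.8],[[0,0,-0.01],[0,0,0],-0.8],[[0,0,-0.012],[0,0,0],-0.8],[[0,0,0],[0,0,0],-0.8],[[0,0,0],[0,0,0],-0.8]]}}

```text
t: 39.4
tcp_pos: [505.3, 112.9, 27.4]
tool_rot: [0.002, 0.987, -0.163, 0.001]
force: [-1.1, -6.8, 5.1]
width: 13.7
finger_force: 30.0
```

Request:
{"api": "jog_arm", "payload": {"series": [[[0,0,-0.003],[0,0,0],-0.8],[[0,0,-0.002],[0,0,0],-0.8],[[0,0,0],[0,0,0],-0.8]]}}

```text
t: 39.7
tcp_pos: [505.4, 112.9, 27.3]
tool_rot: [0.002, 0.987, -0.163, 0.002]
force: [-5.2, -7.3, 16.3]
width: 14.0
finger_force: 30.0
```

It's at the bottom stop: z matches the start height, with 16 N reaction. I'll release, lift away and check everything.

Request:
{"api": "jog_arm", "payload": {"series": [[[0,0,0],[0,0,0],0],[[0,0,0],[0,0,0],0],[[0,0,0],[0,0,0],0],[[0,0,0.05],[0,0,0],0],[[0,0,0.09],[0,0,0],0]]}}

```text
t: 40.2
tcp_pos: [501.6, 114.8, 89.8]
tool_rot: [0.001, 0.987, -0.162, -0.004]
force: [1.2, 0.1, 0.6]
width: 43.6
finger_force: 0.0
```

Request:
{"api": "jog_arm", "payload": {"series": [[[-0.07,0,0.06],[0,0,0.1],0],[[-0.07,0,0.06],[0,0,0.15],0],[[-0.05,0.02,0.06],[0,0,0.16],0],[[0,0,0],[0,0,0],0],[[0,0,0],[0,0,0],0]]}}

```text
t: 40.7
tcp_pos: [409.7, 125.3, 183.9]
tool_rot: [-0.0, 1.0, -0.002, 0.001]
force: [-1.3, -0.7, -0.6]
width: 44.1
finger_force: 0.0
```

Run:
```python
from h import *
brief();f=shot('wrist');save(f,'w9');dial(f)
C=cloud(f);X,Y,Z=[C[...,i] for i in range(3)]
k=(abs(X-504)<28)&(abs(Y-116)<28)&(Z>47)&(Z<68)
print('skirt z',np.percentile(C[k][:,2],[10,50,90]).round(1))
P=C[(abs(X-516)<20)&(abs(Y-237)<18)&(Z>62)&(Z<68)];print('post',rect(P) if len(P) else 0)
P=C[(Z>65)&(Z<73)&(abs(Y-237)<60)&(X>530)&(X<660)];print('hood front x',np.percentile(P[:,0],0.5).round(1))
m=(X>525)&(X<545)&(abs(Y-237)<60)&(Z>25)&(Z<45);print('bar pts near edge',m.sum())
f=shot('side');bars(f,(586,237),70,8)
for n in ('top','side'):
    f=shot(n)
    for l in ['dropper','jar','pot','block','sherd_b','bar0_mid']:
        print(n,l,[(np.round(d['point'],0).tolist(),round(d['conf'],2)) for d in ctrl.pinpoint(l,f)][:2])
```

```text
t 40.7 tcp [409.7 125.3 183.9] q [-0.     1.    -0.002  0.001] w 44.1 F [-1.3 -0.7 -0.6] ff 0.0 j [ 0.22 -0.38  1.67 -0.    1.84  1.79]
dialbar (array([503.8, 115.4]), array([14. , 45.9]), 71.3) 1000 [74.1 76.1 77.7]
tool y yaw -90.3
skirt z [51.3 52.4 53.4]
post (array([514.5, 237.1]), array([13.1, 12.9]), 28.6)
hood front x 541.4
bar pts near edge 45
top dropper [([704.0, 101.0, 1.0], 0.47)]
top jar [([713.0, -282.0, -4.0], 0.68)]
top pot [([703.0, 199.0, 2.0], 0.66)]
top block [([373.0, 37.0, 1.0], 0.94)]
top sherd_b [([612.0, -305.0, -2.0], 0.59)]
top bar0_mid [([704.0, 200.0, -0.0], 0.6)]
side dropper [([607.0, -103.0, -0.0], 0.66), ([702.0, 102.0, 1.0], 0.62)]
side jar [([707.0, -281.0, 2.0], 0.62)]
side pot [([699.0, 197.0, -1.0], 0.75)]
side block [([369.0, 39.0, 0.0], 0.68)]
side sherd_b [([611.0, -306.0, -4.0], 0.68)]
side bar0_mid [([511.0, 237.0, 54.0], 0.57), ([604.0, -103.0, -2.0], 0.4)]
```

View pics/w9.png

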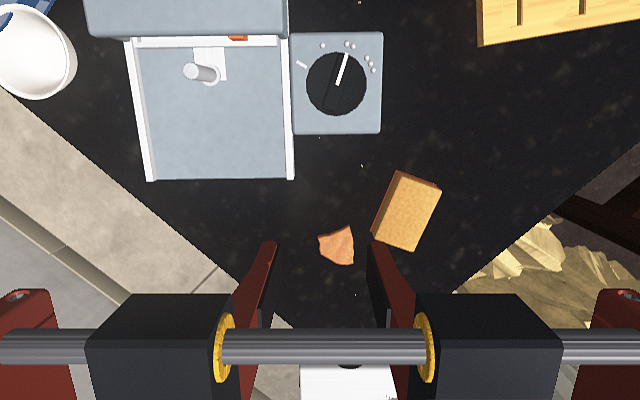

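The dial is at the two studs (bar angle changed by exactly 80.0°) and fully down (skirt 52.4 mm). The post is 27 mm in front of the hood, so the sled is home, and the bystanders are unmoved. One bar's end shows at the hood edge at (238,38), so I'll check its pose.

Run:
```python
from h import *
f=shot('wrist');C=cloud(f);hsv=cv2.cvtColor(f['image'],cv2.COLOR_RGB2HSV)
k=(hsv[...,0]<14)&(hsv[...,1]>120);k[60:]=0;k[:,:140]=0;k[:,290:]=0
P=C[k];print(len(P),P.min(0).round(1),P.max(0).round(1),np.median(P,0).round(1))
print('rim front',C[44:50,180:190:5].round(0).tolist()[::2])
```

```text
87 [544.  198.4  18.4] [548.3 211.8  36.1] [544.7 203.8  31.9]
rim front [[[540.0, 260.0, 21.0], [541.0, 256.0, 20.0]], [[539.0, 262.0, 16.0], [540.0, 258.0, 14.0]], [[539.0, 266.0, 8.0], [539.0, 261.0, 8.0]]]
```

That bar stands upright inside the dish wall: its face is at x=544 and its top about 34 mm. Handing in.

```bash
python3 -c "
from station import ctrl
print(ctrl.hand_in())"
```

```text
the job is handed in; nothing more can be done
None
```

The job is done and handed in: all four bars are in the dish, the sled is fully home under the hood, and the dial is at the two studs and fully down; the verdict was not shown.

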